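Rock the backup battery into the leak alarm

ROBOT

A 6-joint arm with a two-finger parallel gripper is mounted at the origin on the work surface. World frame = base frame: x ahead of the robot, y to its left, z up, the work surface at z = 0. Lengths are in mm, angles in rad, forces in N, time in s.
With the tool pointing down it reaches from about 350 to 975 mm from the base axis. Payload 7.1 kg.
Tool frame: the origin (TCP) lies on the centre line of the jaws, within the pads' length; the fingertips stand 25 mm ahead of it and the grasp point (between the pads) lies 6 mm ahead of it (ctrl.nose_length is the distance from the TCP to the fingertips, in mm); x points along the fingers, y is the direction in which the jaws open and shut, and the axes are right-handed (so a half turn about x gives the same grasp; the last joint's range is limited). The gripper opens to 88 mm and grips with 3 to 60 N. Pads are 20 mm wide; open, the fingers measure 115 mm over their backs; the gripper's body (75 mm by 178 mm) begins 61 mm behind the grasp point.
Start: joints at [-1.134, 0.423, 1.63, -0, 1.089, -0.019], TCP at [275.127, -561.168, 247.675] pointing down, gripper open.
Joint ranges: [-3, 3], [-0.9, 2.11], [0.09, 2.58], [-1.31, 4.45], [0.11, 2.69], [-2.54, 2.54]. Speed limits (rad/s): [2.39, 2.39, 3.01, 3.14, 3.14, 3.14].

INTERFACE

Orientations are given as a rotation vector (axis times angle).
In Python, from workcell import ctrl gives the robot as it stands.
- The arm moves only by the tool arm_command, never from a script. Its argument "deltas" is a list of rows, each a list of 4 numbers: the shift along the tool's x, y, z in m, then the turn about the tool's x in rad. In form: [[tx, ty, tz, yaw], ...]. A call has 1 to 10 rows; each row shifts and turns the pose as measured when the row begins, along the tool's axes as they then stand; what a row does not reach is not made up. A row lasts 1/10 s, in which the tool goes at most 50 mm and 8.59 degrees, less where a joint would pass 70% of its speed; a pose out of reach is approached as far as the arm can. A call is refused whole if a number of a shift passes 0.05 or a number of a turn 0.15, either way. A call with a gripper value outside its range is refused whole. "hand" is the finger opening in m, from 0 to 0.0878, set as the call begins (left out, the last holds). The fingers move at their own pace and stop on an object; the grip force is fixed at half the most. Time passes only in rows, so rows that do not move let the fingers close. It gives the time, the measured TCP pose, the force and the opening at its end, in the units of the state.
- ctrl.get_obs(): the state, without advancing time (a new reading comes with each control period).
- ctrl.get_image(name): name is "side" or "top"; returns the picture (420x560x3 uint8, red, green, blue); there is no depth.
- ctrl.get_calibration(name): a dict with "fx", "fy", "cx", "cy" (pixels), "R" (3x3) and "t" (3): a world point X has camera coordinates R X + t. Camera axes: x right, y down, z forward; pixel columns grow to the right and rows downward; lengths in mm; the calibration is good to about 2 mm. A picture is of the moment at which its call begins. get_calibration takes no time and is no camera call.
- ctrl.close_job(): hands the job in, once; it reports no verdict.
The state is a dict: "t": time; "qpos": joint angles; "qvel": joint speeds; "joint_torque": joint torques, N m; "ee_pos": TCP position; "orientation": TCP orientation; "ft_force": force on the tool from outside, world axes, zero at the start; "moment": the same for the moment, N m; "width": finger opening in mm.
Only numpy, scipy, OpenCV 4.12 (cv2) and the standard library are available. Lean on these libraries where they do the work, as an engineer would, in place of code of your own. Each camera call takes 0.05 s, during which the arm holds its last target.

TASK

Fit the longer battery pack into the empty bay of the leak-alarm unit: its contact end goes in first, tilted down, under the lip and against the spring plate, then the tail is rocked down until the pack lies flat on the bay floor. Then slide the keeper fully over the pack's tail to lock it in. Work gently, without forcing the pack against the unit, and leave the short pack and the other things on the bench where they are.

Things in the scene. Friction and masses are not known exactly. Their poses are not given: they have to be found in the camera images.
- pack_center (a point): Centre (half-way up) of the long black rectangular battery pack, 84 x 38 x 26 mm (own x, y, z), about 0.2 kg, lying loose on the bench. Its own -x points to the contact end (two pairs of small copper strips, on that end's face and top edge), +x to the plain tail end, z up. Grasp it across its width near mid-length: the unit is open at both sides, x -18 to 20, for fingers.
- pack_nose (a point): Centre of the pack's contact-end face: 42 mm from pack_center along the pack's -x; axes as the pack's.
- bay_seat (a point): Point on the grey alarm unit's base, on the bay floor (12 mm above the bench). x points from nose end to tail end, z up. All unit sizes below are mm in this frame, heights above the floor, with the pocket's carrier central. But the carrier is clamped anywhere up to 6 mm off along x and along y (not measured: see or feel it). The seated pack is centred in it: 13 up, x -42 to 42, contact end to -x.
- nose_mark (a point): Fixed mark on the base at (-105, 0, 30) in bay_seat, same axes, at the outer end of a housing x -105 to -59, 30 high, y +-50. On the carrier (shifts with it): lip x -52 to -36, height 28.5 to 32.5, over the last 6 mm of the seated pack, so it cannot go in flat from above; cheeks beside it: x -52 to -24, 32.5 high, inner faces y +-20 (pack has 1 mm play each side), 8 thick.
- tail_mark (a point): Fixed mark on the base at (118, 0, 0) in bay_seat, same axes. On the carrier: tail wall x 42 to 48, 10 high; tail guides x 26 to 48, 10 high, inner faces y +-20, 8 thick; sprung contact plate under the lip, 28 wide, heights 3 to 16, face at x -38, yields 8 mm to a hard stop (2 N at touch, 4 N seated, 6 N at stop). To pass the wall, push the pack some 2 mm beyond its seat.
- keeper_tab (a point): Centre of the black upright tab (10 x 24 x 20 mm tall) on the steel keeper plate at the bay's tail; axes as bay_seat. The tab stands on the plate's top, 32 above the bay floor. The plate, 44 x 51 x 4 mm, underside 28 above the floor, reaches 28 mm from the tab's centre towards -x and slides along -x with about 2 N friction; it passes over a flat pack only. Bed and rails: x 72 to 116, 34 high.
- keeper (a joint): Travel of the keeper towards -x of bay_seat, in m: 0 fully back (bay open, tab centre at x = 100 mm in the bay_seat frame), 0.042 fully home at its stop (plate covers 6 to 18 mm of the pack's tail). It stays where it is left.
- short_pack_center (a point): Centre of the short battery pack, 58 x 38 x 26 mm, same look as the long one but shorter: too short for the bay, not to be moved.
- screwdriver: Bystander: screwdriver lying on the bench; origin at its underside.
- tape: Bystander: roll of paper tape, 90 mm across, 25 mm high; origin at its underside.
- jar_mid (a point): Bystander: jar, 56 mm across, 70 mm tall; half-way up.
- torch_center (a point): Bystander: aluminium torch, 32 mm across, 130 mm long, lying; its centre.
- wrench: Bystander: wrench lying on the bench.
- carton: Bystander: small carton 100 x 80 x 50 mm; origin at its underside.
Not all that is in view belongs to the job. What is shaped like the part that bears bay_seat but blue or green is not meant.

How it is judged (in metres and radians):
On the way, in this order (a step that is already met when the one before it is completed fails the run):
1. the long pack lies flat on the bay floor, contact end under the lip, keeper still back (x of pack_center in the frame of bay_seat between -0.009 and 0.009 m and y of pack_center in the frame of bay_seat between -0.009 and 0.009 m and z of pack_center in the frame of bay_seat between 0.01 and 0.015 m and angle between the z axis of pack_center and the z axis of bay_seat, either way round below 0.035 rad and x of pack_nose in the frame of bay_seat below -0.03 m and value of joint keeper below 0.015 m), for 0.2 s.
2. the keeper is slid home over the pack's tail (value of joint keeper above 0.039 m), for 0.2 s.
At the end, for the whole second after the job is handed in: The long pack is seated in the bay, contact end towards the lip, wherever the carrier is clamped: centre within 9 mm of bay_seat along and across, its height within 2 to 3 mm of lying on the floor, flat within 2 degrees, and the keeper is within 3 mm of its stop over the pack's tail (x of pack_center in the frame of bay_seat between -0.009 and 0.009 m and y of pack_center in the frame of bay_seat between -0.009 and 0.009 m and z of pack_center in the frame of bay_seat between 0.01 and 0.015 m and angle between the z axis of pack_center and the z axis of bay_seat, either way round below 0.035 rad and x of pack_nose in the frame of bay_seat below -0.03 m and value of joint keeper above 0.039 m); the robot touches nothing.
It fails at once if the pack is forced: it and the unit press on each other with more than 45 N in all (contact force between pack and bay above 45 N).
It fails at once if the short pack is moved more than 15 mm (distance of short_pack_center from where it was at the start of the episode above 0.015 m).
It fails at once if another thing on the bench is moved more than 20 mm (distance of any of screwdriver, tape, jar_mid, torch_center, wrench, carton from where it was at the start of the episode above 0.02 m).
It also fails if it takes over 72 s, if anything falls off the work surface, if the arm or the gripper's body presses on something with over 40 N, if the wrist force passes 120 N, or if a joint passes its speed limit or range.

## Working session

There is one attempt and no reset: what is moved stays moved. The work goes in short steps, Python scripts to look and compute and a tool call to move; the robot and the scene stay as the last step left them, time stands still between calls to the robot, and variables do not carry over. Pictures are saved under pics/ and viewed, and the job is handed in when it is done.

Besides the shell and the picture viewer there is one more tool, called after ">>>" as name(argument=value, ...), one argument or row to a line, values as JSON. arm_command: Moves the arm, as the interface text tells. Its arguments: {"type":"object","properties":{"deltas":{"type":"array","items":{"type":"array","items":{"type":"number"}}},"hand":{"type":"number"}},"required":["deltas"]}

```bash
ls -la; mkdir -p pics; python3 - <<'E'
from workcell import ctrl
import cv2, numpy as np
print(ctrl.get_obs())
for n in("side","top"):
    im=ctrl.get_image(n); np.save(f"pics/{n}0.npy",im); cv2.imwrite(f"pics/{n}0.png",im[:,:,::-1])
    c=ctrl.get_calibration(n); print(n,c)
    R=np.array(c["R"]);print(-R.T@np.array(c["t"]))
E
```

```text
total 12
drwxr-xr-x  3 agent agent 4096 Dec  7 16:55 .
drwxr-xr-x 23 root  root  4096 Dec  7 16:55 ..
drwxr-xr-x  2 agent agent 4096 Dec  7 16:55 pics
{'t': 0.0, 'qpos': array([-1.13402119e+00,  4.23861131e-01,  1.63066597e+00, -3.42969079e-05,
        1.08858923e+00, -1.90299557e-02]), 'qvel': array([-1.75065207e-03,  6.76690043e-04, -3.41496651e-04, -2.67955216e-04,
        1.77039893e-05,  1.14483499e-03]), 'joint_torque': array([-1.64544857e-03, -5.44640994e+01, -2.73669577e+01,  6.42694300e-02,
        2.28848727e-02, -1.22749711e-04]), 'ee_pos': array([ 274.90041118, -560.73426756,  246.89843406]), 'orientation': array([ 1.96845416,  0.45814495, -1.96915276]), 'ft_force': array([ 0.09104136,  0.45665625, -0.68985332]), 'moment': array([-0.01758782,  0.05392096, -0.0091157 ]), 'width': 87.68103285581775}
side {'fx': 417.27474383911107, 'fy': 417.27474383911107, 'cx': 281.84651193286965, 'cy': 201.4950656423062, 'R': array([[-0.97258697, -0.23142408,  0.02274838],
       [-0.14599039,  0.53152582, -0.83436629],
       [ 0.1810011 , -0.81481483, -0.55074077]]), 't': array([ 438.34222871,  135.00256636, 1253.22522461])}
[ 219.19987544 1050.83209098  792.87224517]
top {'fx': 441.1276386006862, 'fy': 441.1276386006862, 'cx': 286.9865228222221, 'cy': 208.8419527651427, 'R': array([[ 0.0146263 , -0.99987903, -0.00529113],
       [-0.99531232, -0.01405315, -0.09568647],
       [ 0.09560053,  0.00666587, -0.99539746]]), 't': array([  -3.42339319,  496.35487781, 1411.52876489])}
[ 359.13529299   -5.85669317 1452.5084781 ]
```

View pics/top0.png

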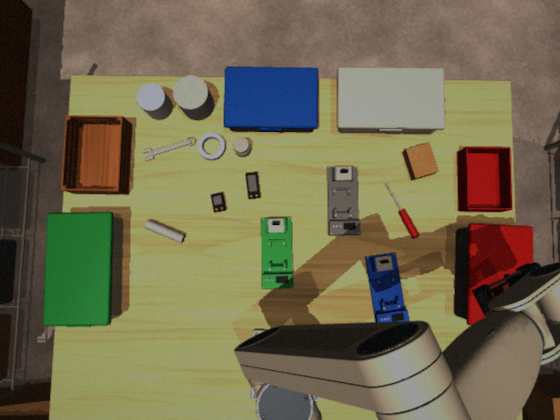

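View pics/side0.png

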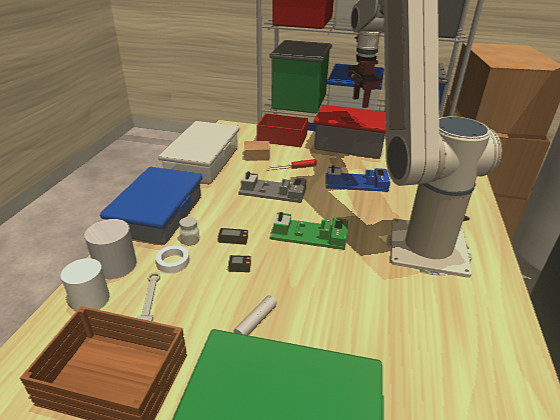

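The top view shows the packs at about (253,185) and (219,202), and the grey unit at (343,200). The blue unit (388,288) and the green one (277,252) are decoys. I'll enlarge these regions to check.

```bash
python3 - <<'E'
import cv2, numpy as np
t=np.load("pics/top0.npy")[:,:,::-1]; s=np.load("pics/side0.npy")[:,:,::-1]
def crop(im,x0,y0,x1,y1,k): return cv2.resize(im[y0:y1,x0:x1],None,fx=k,fy=k,interpolation=cv2.INTER_CUBIC)
cv2.imwrite("pics/c1.png",crop(t,200,160,270,220,10))
cv2.imwrite("pics/c2.png",crop(t,310,155,380,245,6.5))
cv2.imwrite("pics/c3.png",crop(s,210,160,320,280,5))
E
```

```text
(no output)
```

View pics/c1.png

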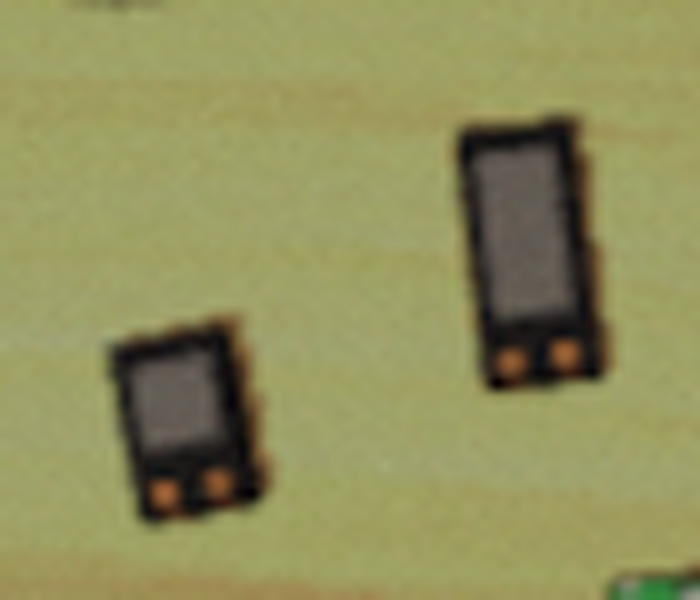

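View pics/c2.png

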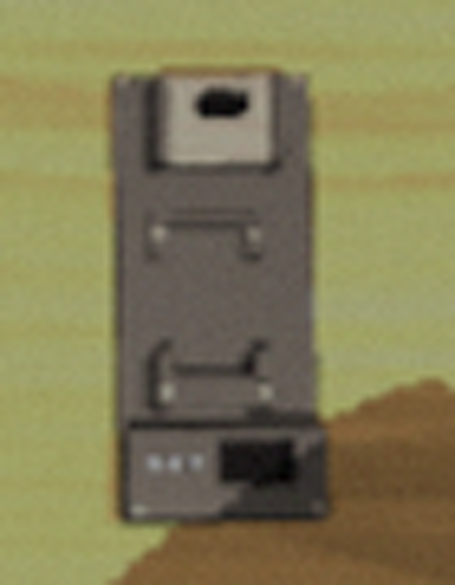

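View pics/c3.png

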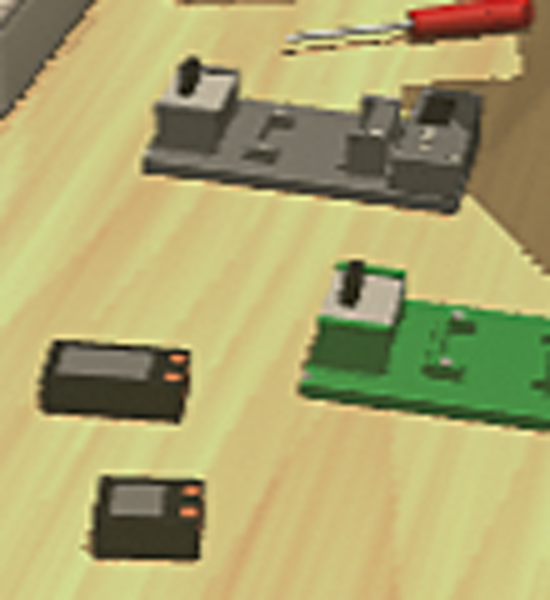

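The long pack is at top (253,185) and side (233,236). It is clearly longer than the other, at (219,202), and its copper strips point to world -x. The grey unit at top (343,200) has its housing towards -x and its keeper tab at +x. Now I'll measure both.

```bash
cat > h.py <<'E'
import cv2, numpy as np
from workcell import ctrl
from scipy.spatial.transform import Rotation as Ro
C={n:ctrl.get_calibration(n) for n in("side","top")}
def ray(n,uv,z):
    c=C[n];R=np.array(c["R"]);o=-R.T@np.array(c["t"])
    uv=np.atleast_2d(np.asarray(uv,float))
    d=np.c_[(uv[:,0]-c["cx"])/c["fx"],(uv[:,1]-c["cy"])/c["fy"],np.ones(len(uv))]@R
    s=(z-o[2])/d[:,2]; return o+s[:,None]*d
def proj(n,X):
    c=C[n];Y=np.atleast_2d(X)@np.array(c["R"]).T+np.array(c["t"])
    return np.c_[Y[:,0]/Y[:,2]*c["fx"]+c["cx"],Y[:,1]/Y[:,2]*c["fy"]+c["cy"]]
def big(mask):
    n,l,s,ce=cv2.connectedComponentsWithStats(mask.astype(np.uint8)); i=1+np.argmax(s[1:,4]); return l==i
def up(im,x0,y0,x1,y1,k=8): return cv2.resize(im[y0:y1,x0:x1],None,fx=k,fy=k,interpolation=cv2.INTER_CUBIC)
def uv(p,x0,y0,k=8): return (np.asarray(p,float)+.5)/k-.5+[x0,y0]
E
python3 - <<'E'
from h import *
t=np.load("pics/top0.npy"); s=np.load("pics/side0.npy")
o=ctrl.get_obs(); print(Ro.from_rotvec(o["orientation"]).as_matrix().round(4))
# pack, top view: black+grey = low saturation
def hull(n,im,box,cond):
    u=up(im,*box); m=big(cond(u.astype(int))); 
    cs,_=cv2.findContours(m.astype(np.uint8),cv2.RETR_EXTERNAL,cv2.CHAIN_APPROX_NONE)
    c=max(cs,key=cv2.contourArea)[:,0]; cv2.imwrite(f"pics/m_{n}_{box[0]}.png",(m*255).astype(np.uint8))
    return uv(c,box[0],box[1])
nb=lambda u:(u[...,0]-u[...,2]<28)|((u.sum(2)<200))
for nm,box,z in (("long",(238,165,268,205),26),("short",(205,185,233,218),26)):
    c=hull("top",t,box,lambda u:u[...,1]<115)
    P=ray("top",c,z)[:,:2].astype(np.float32); print(nm,cv2.minAreaRect(P))
c=hull("top",t,(318,155,370,245),lambda u:(abs(u[...,0]-u[...,2])<32))
P=ray("top",c,12)[:,:2].astype(np.float32); print("unit",cv2.minAreaRect(P))
E
```

```text
[[-6.000e-04  4.402e-01 -8.979e-01]
 [ 1.200e-03 -8.979e-01 -4.402e-01]
 [-1.000e+00 -1.300e-03 -0.000e+00]]
long ((573.2766723632812, 116.71347045898438), (91.11956787109375, 45.10990524291992), 7.5467939376831055)
short ((516.1554565429688, 226.8925323486328), (64.84402465820312, 47.080406188964844), 13.272730827331543)
unit ((528.1624145507812, -179.2260284423828), (227.78909301757812, 104.87307739257812), 2.3832802772521973)
```

```bash
python3 - <<'E'
from h import *
t=np.load("pics/top0.npy"); 
r=t.astype(float); q=r[...,2]/np.maximum(r[...,0],20)  # B/R: grey~1, wood ~0.6
np.set_printoptions(precision=2,suppress=True,linewidth=200)
print(q[200,318:370]); print(q[155:245,330][:20]); print(q[225:245,345])
print("blk",r[165:205,253].mean(1).round()); print(r[185,240:268].mean(1).round()); print(q[185,240:268])
E
```

```text
[0.66 0.67 0.66 0.65 0.66 0.68 0.65 0.67 0.66 0.66 0.8  0.85 0.84 0.86 0.82 0.85 0.84 0.84 0.83 0.82 0.88 0.87 0.86 0.83 0.85 0.84 0.87 0.84 0.85 0.83 0.84 0.84 0.85 0.85 0.85 0.86 0.88 0.86 0.85
 0.89 0.75 0.67 0.69 0.69 0.7  0.69 0.69 0.7  0.7  0.69 0.69 0.68]
[0.68 0.67 0.65 0.64 0.65 0.64 0.6  0.58 0.58 0.6  0.63 0.65 0.75 0.84 0.86 0.84 0.85 0.85 0.84 0.85]
[0.89 0.82 0.96 0.89 0.85 0.81 0.85 0.84 0.86 0.94 0.49 0.46 0.44 0.46 0.44 0.45 0.46 0.46 0.46 0.45]
blk [137. 139. 138. 139. 140. 141. 126.  70.  19.  44.  81.  91.  89.  89.  90.  92.  94.  91.  92.  91.  88.  92.  92.  90.  92.  91.  55.  25.  25.  25.  21.  23.  16.  54. 122. 141. 142. 138. 143.
 141.]
[137. 135. 139. 137. 143. 137. 105.  45.  60.  85.  92.  90.  89.  88.  90.  92.  65.  29.  39.  73. 120. 140. 140. 143. 141. 140. 144. 141.]
[0.59 0.59 0.62 0.61 0.63 0.59 0.57 0.65 0.85 0.82 0.87 0.85 0.83 0.82 0.83 0.84 0.86 0.9  0.61 0.44 0.58 0.66 0.65 0.67 0.65 0.65 0.67 0.66]
```

```bash
python3 - <<'E'
from h import *
t=np.load("pics/top0.npy"); r=t.astype(float); q=r[...,2]/np.maximum(r[...,0],20)
def cross(v,thr,first=True):
    idx=[i+(thr-v[i])/(v[i+1]-v[i]) for i in range(len(v)-1) if (v[i]-thr)*(v[i+1]-thr)<0]
    return (idx[0] if first else idx[-1]) if idx else None
def line(pts): 
    P=np.array(pts,np.float32); vx,vy,x,y=cv2.fitLine(P,cv2.DIST_HUBER,0,.01,.01).ravel(); return np.array([x,y]),np.array([vx,vy])
L=[];Rr=[]
for row in range(184,216):
    v=q[row,318:370]; L.append((318+cross(v,.8),row)); Rr.append((318+cross(v,.8,False),row))
T=[(c,155+cross(q[155:185,c],.8)) for c in list(range(331,355))]
N=[(c,225+cross(q[225:248,c],.8,False)) for c in range(333,340)]
for nm,p,z in(("left",L,12),("right",Rr,12),("tail",T,12),("nose",N,42)):
    W=ray("top",p,z)[:,:2]; c,d=line(W); print(nm,c,d,np.degrees(np.arctan2(d[1],d[0])), "px",np.median(np.array(p),0))
E
```

```text
left [ 515.74554 -131.26538] [0.99941254 0.03427183] 1.9640155 px [327.95218191 199.5       ]
right [ 532.0345  -225.71397] [0.9992301  0.03923277] 2.2484493 px [357.24324585 199.5       ]
tail [ 638.422   -168.57384] [ 0.038658  -0.9992525] -87.7845 px [342.5        166.99285482]
nose [ 415.51242 -154.0754 ] [ 0.02401558 -0.9997116 ] -88.62387 px [336.         234.17391304]
```

```bash
cat >> h.py <<'E'
O=np.array([521.3,-178.6,12.0]); H=np.radians(2.1)
def U(x,y,z): # unit mm -> world
    c,s=np.cos(H),np.sin(H); return O+np.array([c*x-s*y,s*x+c*y,z])
def enh(im,box,k): 
    u=up(im,*box,k=k)[:,:,::-1].astype(float); return np.clip((u-20)*1.8,0,255).astype(np.uint8)
E
python3 - <<'E'
from h import *
for n,box,k in(("top",(322,160,366,240),7.5),("side",(235,165,310,208),10)):
    im=np.load(f"pics/{n}0.npy"); e=enh(im,box,k); e0=e.copy()
    def dr(pts,col):
        p=(proj(n,[U(*q) for q in pts])-[box[0],box[1]]+.5)*k-.5
        cv2.polylines(e,[np.round(p).astype(np.int32)],True,col,1)
    rect=lambda x0,x1,y0,y1,z:[(x0,y0,z),(x1,y0,z),(x1,y1,z),(x0,y1,z)]
    dr(rect(-52,-36,-20,20,32.5),(0,0,255))
    for s in(-1,1):
        dr(rect(-52,-24,20*s,28*s,32.5),(0,255,0)); dr(rect(26,48,20*s,28*s,10),(0,255,0))
    dr(rect(42,48,-20,20,10),(255,255,0)); dr(rect(-105,118,-50,50,0),(255,0,255)); dr(rect(-105,-59,-50,50,30),(255,0,0))
    dr(rect(95,105,-12,12,52),(0,165,255))
    cv2.imwrite(f"pics/ov_{n}.png",np.hstack([e0,e]) if n=="top" else np.vstack([e0,e])[:600*2])
    print(e.shape)
E
python3 -c "
import cv2;a=cv2.imread('pics/ov_side.png');print(a.shape);cv2.imwrite('pics/ov_side.png',cv2.resize(a,None,fx=.69,fy=.69,interpolation=cv2.INTER_AREA))"
```

```text
(600, 330, 3)
(430, 750, 3)
(860, 750, 3)
```

View pics/ov_top.png

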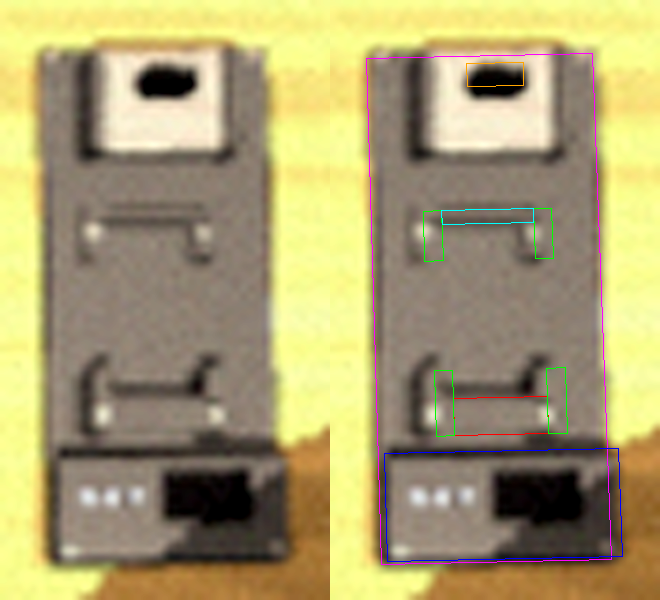

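View pics/ov_side.png

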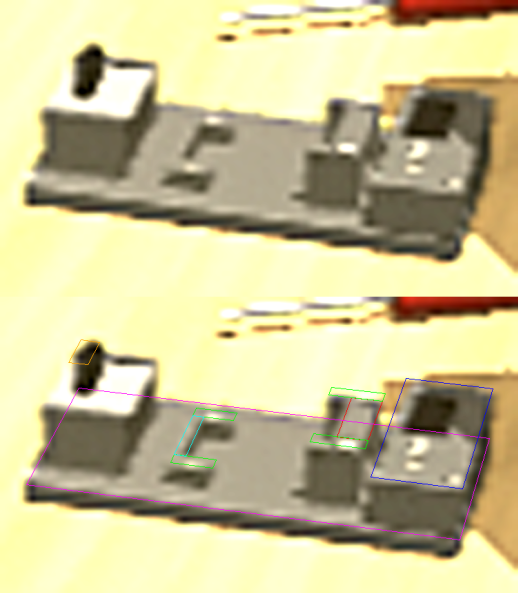

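```bash
python3 - <<'E'
from h import *
t=np.load("pics/top0.npy"); g=t.astype(float).mean(2)
def cr(v,thr,last=False):
    i=[k+(thr-v[k])/(v[k+1]-v[k]) for k in range(len(v)-1) if (v[k]-thr)*(v[k+1]-thr)<0]; return i[-1] if last else i[0]
left=[(238+cr(g[r,238:262],80),r) for r in range(175,196)]
right=[(245+cr(g[r,245:270],80,True),r) for r in range(175,196)]
tail=[(c,163+cr(g[163:185,c],80)) for c in range(248,257)]
nose=[(c,185+cr(g[185:207,c],80,True)) for c in range(250,259)]
for nm,p,z in(("left",left,26),("right26",right,26),("right0",right,0),("tail",tail,26),("nose0",nose,0),("nose26",nose,26)):
    W=ray("top",p,z)[:,:2].astype(np.float32); vx,vy,x,y=cv2.fitLine(W,cv2.DIST_HUBER,0,.01,.01).ravel(); print(nm,x,y,np.degrees(np.arctan2(vy,vx)))
im=t[...,0].astype(int); m=(im>70)&(im<115)&(abs(t[...,0].astype(int)-t[...,2])<30); m[:,:240]=0;m[:,265:]=0;m[:168]=0;m[200:]=0
print("label",ray("top",np.argwhere(m)[:,::-1].mean(0),26))
# side: outline box
s=np.load("pics/side0.npy"); g=s.astype(float).mean(2); m=big((g<90)[225:250,212:255]); ys,xs=np.nonzero(m); print(xs.min()+212,xs.max()+212,ys.min()+225,ys.max()+225)
E
```

```text
left 572.8838 137.5912 8.06878
right26 571.4696 96.00452 8.124297
right0 575.33966 97.86108 8.124381
tail 616.6261 120.10905 -82.17826
nose0 532.6946 113.79706 -80.97273
nose26 529.5879 111.65525 -80.97246
label [[579.6815723 119.5998476  26.       ]]
218 247 228 244
```

>>> arm_command(
  deltas=[
    [0,0,0,0.15],
    [0,0,0,0.15],
    [0,0,0,0.015],
    [0,0,0,0],
  ],
  hand=0.0878,
)

```text
t: 0.5
ee_pos: [274.4, -559.7, 245.2]
orientation: [2.151, 0.151, -2.155]
ft_force: [-0.2, 0.4, -0.2]
width: 87.8
```

```bash
cat >> h.py <<'E'
def plan(target,jaw_deg):
    """target TCP world mm, jaw_deg heading of tool y in world; prints tool-frame delta"""
    o=ctrl.get_obs(); R=Ro.from_rotvec(o["orientation"]).as_matrix()
    cur=np.degrees(np.arctan2(R[1,1],R[0,1])); d=np.asarray(target)-o["ee_pos"]
    print("t %.1f"%o["t"],"pos",o["ee_pos"].round(1),"jaw %.2f"%cur,"F",o["ft_force"].round(1),"w %.1f"%o["width"],"tilt",R[:2,0].round(4))
    print("yaw needed %.4f"%(-np.radians((jaw_deg-cur+180)%360-180)),"tool delta mm (axes as now)",(R.T@d).round(2))
E
python3 - <<'E'
from h import *
plan([574.5,117.8,150],-81.9)
E
```

```text
t 0.5 pos [ 274.4 -559.7  245.2] jaw -82.24 F [-0.2  0.4 -0.2] w 87.8 tilt [-0.0021  0.0044]
yaw needed -0.0059 tool delta mm (axes as now) [  97.57 -630.36 -388.98]
```

>>> arm_command(
  deltas=[
    [0,-0.042,-0.026,0],
    [0,-0.042,-0.026,0],
    [0,-0.042,-0.026,0],
    [0,-0.042,-0.026,0],
    [0,-0.042,-0.026,0],
    [0,-0.042,-0.026,0],
    [0,-0.042,-0.026,0],
    [0,-0.042,-0.026,0],
    [0,-0.042,-0.026,0],
    [0,-0.042,-0.026,0],
  ],
)

```text
t: 1.5
ee_pos: [470.5, -102.7, 246.1]
orientation: [2.139, 0.173, -2.137]
ft_force: [0.7, 0.1, -0.1]
width: 87.8
```

```bash
python3 - <<'E'
from h import *
plan([574.5,117.8,150],-81.9)
E
```

```text
t 1.5 pos [ 470.5 -102.7  246.1] jaw -80.79 F [ 0.7  0.1 -0.1] w 87.8 tilt [0.0012 0.0008]
yaw needed 0.0193 tool delta mm (axes as now) [  96.39 -200.94 -137.85]
```

>>> arm_command(
  deltas=[
    [0,-0.042,-0.028,0.01],
    [0,-0.042,-0.028,0.01],
    [0,-0.042,-0.028,0],
    [0,-0.042,-0.028,0],
    [0,-0.02,-0.015,0],
    [0,0,0,0],
    [0,0,0,0],
  ],
)

```text
t: 2.2
ee_pos: [566.6, 108.4, 246.7]
orientation: [2.136, 0.184, -2.128]
ft_force: [-0.1, -0.6, -0.2]
width: 87.6
```

```bash
python3 - <<'E'
from h import *
plan([574.5,117.8,150],-81.9)
E
```

```text
t 2.2 pos [566.6 108.4 246.7] jaw -80.17 F [-0.1 -0.6 -0.2] w 87.6 tilt [0.0037 0.0012]
yaw needed 0.0301 tool delta mm (axes as now) [96.73 -7.87 -8.99]
```

>>> arm_command(
  deltas=[
    [0.03,-0.004,-0.005,0.015],
    [0.03,-0.004,-0.004,0.015],
    [0.03,0,0,0],
    [0,0,0,0],
  ],
)

```text
t: 2.6
ee_pos: [573.9, 113.3, 155.9]
orientation: [2.154, 0.153, -2.141]
ft_force: [-0.3, -0.0, 0.1]
width: 88.0
```

```bash
python3 - <<'E'
from h import *
plan([574.5,117.8,29.5],-81.9)
im=ctrl.get_image("top"); cv2.imwrite("pics/t1.png",enh(im,(200,130,300,230),6))
im=ctrl.get_image("side"); cv2.imwrite("pics/s1.png",enh(im,(180,150,300,270),5))
E
```

```text
t 2.6 pos [573.9 113.3 155.9] jaw -81.84 F [-0.3 -0.   0.1] w 88.0 tilt [0.0058 0.0006]
yaw needed 0.0010 tool delta mm (axes as now) [126.45  -4.42  -0.5 ]
```

View pics/s1.png

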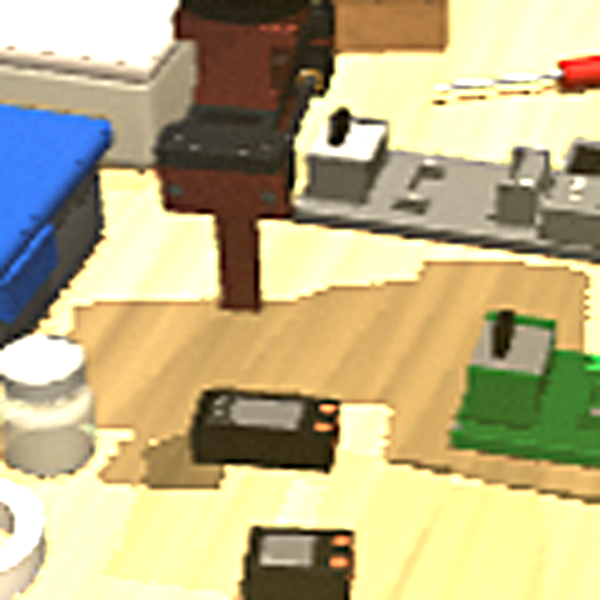

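The side view shows the open gripper (its finger at crop (240,290)) above the long pack (crop (265,430)). The short pack stands clear at (300,560). I'll go down.

>>> arm_command(
  deltas=[
    [0.035,-0.004,0,0],
    [0.035,0,0,0],
    [0.03,0,0,0],
    [0.01,0,0,0],
    [0,0,0,0],
  ],
)

```text
t: 3.2
ee_pos: [585.9, 116.5, 58.2]
orientation: [2.182, 0.154, -2.117]
ft_force: [-0.0, -0.2, -0.3]
width: 88.2
```

```bash
python3 - <<'E'
from h import *
plan([574.5,117.8,29.5],-81.9)
E
```

```text
t 3.2 pos [585.9 116.5  58.2] jaw -81.94 F [-0.  -0.2 -0.3] w 88.2 tilt [0.0302 0.0048]
yaw needed -0.0008 tool delta mm (axes as now) [28.36 -2.89 11.94]
```

>>> arm_command(
  deltas=[
    [0.005,-0.002,0.006,0],
    [0.005,-0.001,0.006,0],
    [0.005,0,0,0],
    [0.005,0,0,0],
    [0.003,0,0,0],
    [0,0,0,0],
  ],
)

```text
t: 3.8
ee_pos: [576.9, 118.4, 39.4]
orientation: [2.192, 0.155, -2.107]
ft_force: [-0.4, 1.0, 0.0]
width: 87.8
```

```bash
python3 - <<'E'
from h import *
plan([574.5,117.8,29.5],-81.9)
im=ctrl.get_image("top"); cv2.imwrite("pics/t2.png",enh(im,(200,130,300,230),6))
im=ctrl.get_image("side"); cv2.imwrite("pics/s2.png",enh(im,(195,190,275,270),7))
E
```

```text
t 3.8 pos [576.9 118.4  39.4] jaw -81.94 F [-0.4  1.   0. ] w 87.8 tilt [0.039  0.0064]
yaw needed -0.0007 tool delta mm (axes as now) [9.77 0.22 2.81]
```

View pics/s2.png

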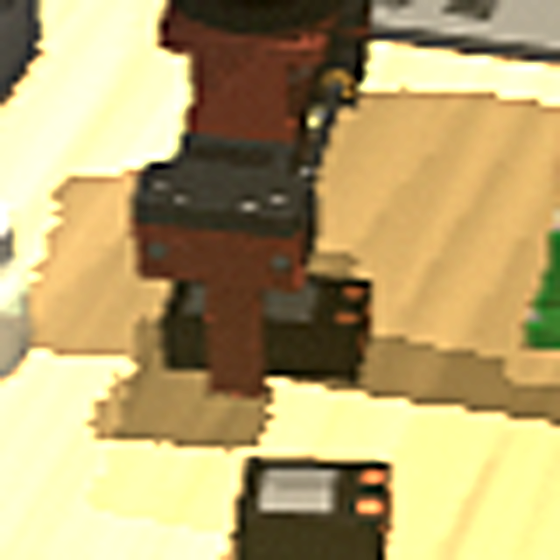

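View pics/t2.png

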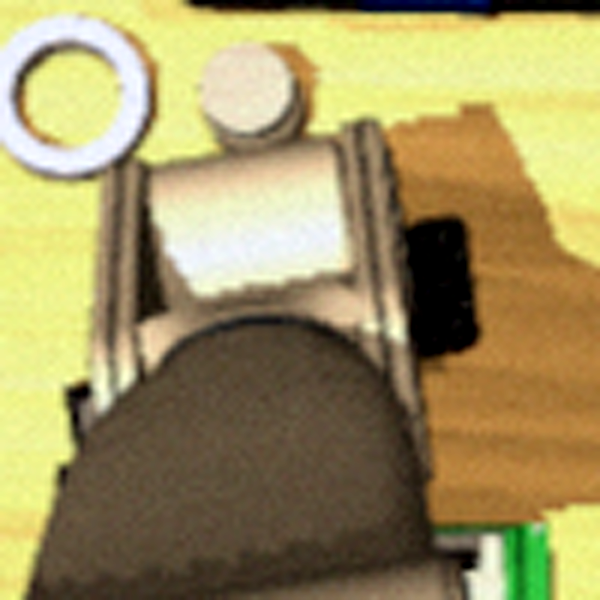

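>>> arm_command(
  deltas=[
    [0,0,0,0],
    [0,0,0,0],
    [0,0,0,0],
  ],
)

```text
t: 4.2
ee_pos: [577.4, 118.4, 39.8]
orientation: [2.193, 0.155, -2.107]
ft_force: [0.0, -0.4, -0.4]
width: 88.2
```

```bash
python3 - <<'E'
from h import *
plan([574.5,117.8,29.5],-81.9)
E
```

```text
t 4.2 pos [577.4 118.4  39.8] jaw -81.95 F [ 0.  -0.4 -0.4] w 88.2 tilt [0.0398 0.0065]
yaw needed -0.0008 tool delta mm (axes as now) [10.21  0.2   3.36]
```

>>> arm_command(
  deltas=[
    [0.005,0,0.002,0],
    [0.004,0,0.002,0],
    [0.003,0,0.001,0],
    [0,0,0,0],
  ],
)

```text
t: 4.6
ee_pos: [572.3, 117.7, 26.5]
orientation: [2.193, 0.155, -2.107]
ft_force: [0.9, -0.7, -0.6]
width: 88.2
```

```bash
python3 - <<'E'
from h import *
plan([574.5,117.8,29.5],-81.9)
E
```

```text
t 4.6 pos [572.3 117.7  26.5] jaw -81.94 F [ 0.9 -0.7 -0.6] w 88.2 tilt [0.0396 0.0065]
yaw needed -0.0008 tool delta mm (axes as now) [-2.91  0.16 -2.28]
```

>>> arm_command(
  deltas=[
    [-0.003,0,-0.002,0],
    [0,0,0,0],
  ],
)

```text
t: 4.8
ee_pos: [574.2, 117.9, 29.5]
orientation: [2.192, 0.155, -2.107]
ft_force: [0.4, 0.1, -0.2]
width: 88.0
```

>>> arm_command(
  deltas=[
    [0,0,0,0],
    [0,0,0,0],
    [0,0,0,0],
    [0,0,0,0],
    [0,0,0,0],
    [0,0,0,0],
  ],
  hand=0.03,
)

```text
t: 5.4
ee_pos: [574.7, 118.0, 30.1]
orientation: [2.193, 0.155, -2.106]
ft_force: [0.4, -0.2, 0.8]
width: 43.1
```

```bash
python3 - <<'E'
from h import *
plan([574.5,117.8,29.5],-81.9)
E
```

```text
t 5.4 pos [574.7 118.   30.1] jaw -81.94 F [ 0.4 -0.2  0.8] w 43.1 tilt [0.0401 0.0066]
yaw needed -0.0008 tool delta mm (axes as now) [0.57 0.18 0.26]
```

>>> arm_command(
  deltas=[
    [0,0,0,0],
    [0,0,0,0],
    [0,0,0,0],
    [0,0,0,0],
  ],
)

```text
t: 5.8
ee_pos: [574.7, 118.0, 30.1]
orientation: [2.193, 0.155, -2.106]
ft_force: [0.4, -0.4, 0.2]
width: 37.8
```

>>> arm_command(
  deltas=[
    [-0.01,0,0,0],
    [-0.02,0,0,0],
    [-0.02,0,0,0],
    [-0.02,0,0,0],
    [0,0,0,0],
  ],
)

```text
t: 6.3
ee_pos: [570.5, 117.3, 102.9]
orientation: [2.19, 0.155, -2.11]
ft_force: [0.2, 0.0, -0.8]
width: 37.6
```

```bash
python3 - <<'E'
from h import *
plan([574.5,117.8,29.5],-81.9)
im=ctrl.get_image("side"); cv2.imwrite("pics/s3.png",enh(im,(195,170,275,250),7))
E
```

```text
t 6.3 pos [570.5 117.3 102.9] jaw -81.95 F [ 0.2  0.  -0.8] w 37.6 tilt [0.0368 0.006 ]
yaw needed -0.0008 tool delta mm (axes as now) [73.53  0.11 -1.34]
```

View pics/s3.png

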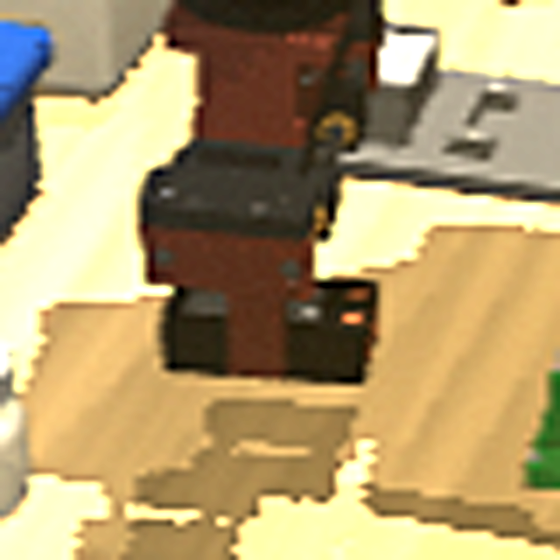

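>>> arm_command(
  deltas=[
    [0,0,0,0.1],
    [0,0.034,0.006,0],
    [0,0.034,0.006,0],
    [0,0.034,0.006,0],
    [0,0.034,0.006,0],
    [0,0.034,0.006,0],
    [0,0.034,0.006,0],
    [0,0.034,0.006,0],
    [0,0,0,0],
    [0,0,0,0],
  ],
)

```text
t: 7.35
ee_pos: [530.4, -129.4, 89.9]
orientation: [2.232, 0.05, -2.179]
ft_force: [-0.5, 0.2, -0.7]
width: 37.7
```

```bash
python3 - <<'E'
from h import *
plan([532.1,-173.8,95],-87.9)
E
```

```text
t 7.3 pos [ 530.4 -129.4   89.9] jaw -87.79 F [-0.5  0.2 -0.7] w 37.7 tilt [0.024  0.0077]
yaw needed 0.0019 tool delta mm (axes as now) [-5.38 44.42 -0.11]
```

>>> arm_command(
  deltas=[
    [-0.005,0.02,0,0],
    [-0.002,0.018,0,0],
    [0,0.003,0,0],
    [0,0,0,0],
    [0,0,0,0],
  ],
)

```text
t: 7.85
ee_pos: [530.6, -166.2, 93.8]
orientation: [2.226, 0.058, -2.184]
ft_force: [-0.6, 0.2, -1.4]
width: 37.8
```

```bash
python3 - <<'E'
from h import *
plan([532.1,-173.8,95],-87.9)
for n,b,k in(("top",(315,155,375,240),7),("side",(235,145,315,215),8)):
    im=ctrl.get_image(n); np.save(f"pics/{n}4.npy",im); cv2.imwrite(f"pics/{n}4.png",enh(im,b,k))
E
```

```text
t 7.8 pos [ 530.6 -166.2   93.8] jaw -87.57 F [-0.6  0.2 -1.4] w 37.8 tilt [0.0186 0.0102]
yaw needed 0.0058 tool delta mm (axes as now) [-1.23  7.64 -1.21]
```

View pics/top4.png

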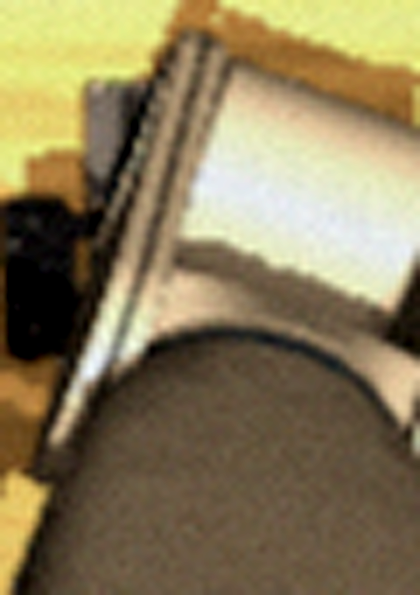

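View pics/side4.png

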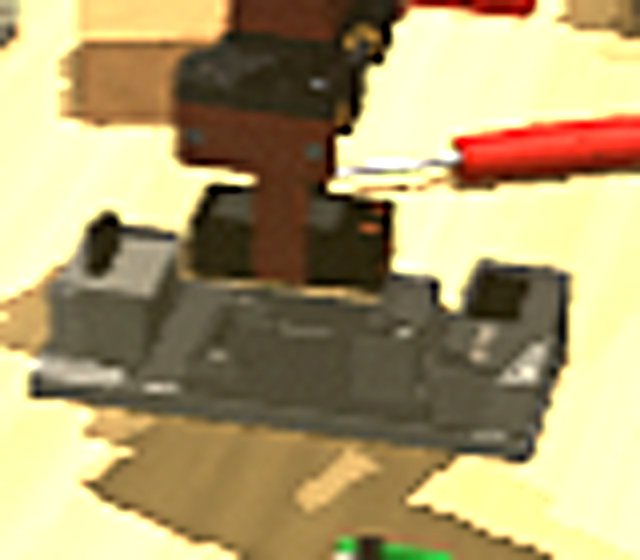

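```bash
cat >> h.py <<'E'
def packcorners(o,tilt0=0.040):
    R=Ro.from_rotvec(o["orientation"]).as_matrix(); p=o["ee_pos"]
    h=np.arctan2(R[1,1],R[0,1])+np.pi/2; ux=np.array([np.cos(h),np.sin(h),0]); 
    pit=R[:,0]@ux-tilt0
    a=ux*np.cos(pit)+[0,0,np.sin(pit)]; b=np.array([-np.sin(h),np.cos(h),0]); c=np.cross(a,b)
    # pack centre below TCP by 17.1 at grasp, along tool x
    cen=p+17.1*(R[:,0]); 
    return cen,a,b,c,pit,[cen+sx*42*a+sy*19*b+sz*13*c for sx in(-1,1) for sy in(-1,1) for sz in(-1,1)]
E
python3 - <<'E'
from h import *
n="side";box=(235,145,315,215);k=8
o=ctrl.get_obs(); cen,a,b,c,pit,cs=packcorners(o); print(pit)
e=enh(np.load("pics/side4.npy"),box,k)
P=(proj(n,cs)-[box[0],box[1]]+.5)*k-.5
for i in range(8):
    for j in(1,2,4):
        if not i&j: cv2.line(e,tuple(np.int32(P[i])),tuple(np.int32(P[i|j])),(0,0,255),1)
def dr(pts,col):
    p=(proj(n,[U(*q) for q in pts])-[box[0],box[1]]+.5)*k-.5
    cv2.polylines(e,[np.round(p).astype(np.int32)],True,col,1)
rect=lambda x0,x1,y0,y1,z:[(x0,y0,z),(x1,y0,z),(x1,y1,z),(x0,y1,z)]
X,Y=2,4.4
dr(rect(X-52,X-36,Y-20,Y+20,32.5),(0,255,255))
for s in(-1,1):
    dr(rect(X-52,X-24,Y+20*s,Y+28*s,32.5),(0,255,0)); dr(rect(X-52,X-24,Y+20*s,Y+28*s,0),(0,255,0)); dr(rect(X+26,X+48,Y+20*s,Y+28*s,10),(0,255,0))
dr(rect(-105,118,-50,50,0),(255,0,255)); dr(rect(-105,-59,-50,50,30),(255,0,0))
cv2.imwrite("pics/side4o.png",e)
E
```

```text
-0.020901342309596244
```

View pics/side4o.png

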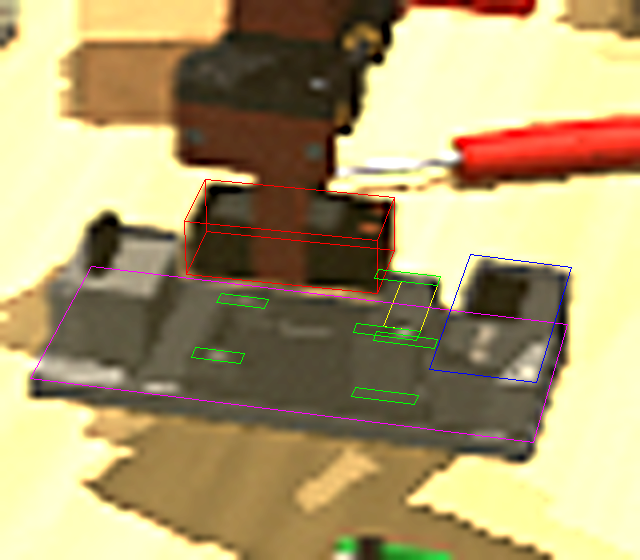

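>>> arm_command(
  deltas=[
    [0,0.006,-0.001,0.005],
    [0,0.002,-0.001,0],
    [0,0,0,0],
  ],
)

```text
t: 8.25
ee_pos: [533.2, -173.4, 93.8]
orientation: [2.227, 0.054, -2.186]
ft_force: [0.7, 0.1, -1.2]
width: 37.7
```

```bash
cat >> h.py <<'E'
def st():
    o=ctrl.get_obs(); cen,a,b,c,pit,cs=packcorners(o); cc,s=np.cos(H),np.sin(H)
    def tu(p): d=p-O; return np.array([cc*d[0]+s*d[1],-s*d[0]+cc*d[1],d[2]])
    R=Ro.from_rotvec(o["orientation"]).as_matrix()
    F=o["ft_force"]; print("t %.2f"%o["t"],"TCP unit",tu(o["ee_pos"]).round(1),"jaw %.2f"%np.degrees(np.arctan2(R[1,1],R[0,1])),"pitch %.4f"%pit,"F unit",np.round([cc*F[0]+s*F[1],-s*F[0]+cc*F[1],F[2]],1),"M",o["moment"].round(2),"w %.1f"%o["width"])
    print(" cen",tu(cen).round(1),"noseB",tu(cen-42*a-13*c).round(1),"noseT",tu(cen-42*a+13*c).round(1),"tailB",tu(cen+42*a-13*c).round(1),"rollB.z",b[2].round(3), "roll", round(float(R[:,0]@b),4))
E
python3 -c "
from h import *
st()"
```

```text
t 8.25 TCP unit [12.1  4.8 81.8] jaw -87.75 pitch -0.0212 F unit [ 0.7  0.  -1.2] M [ 0.01 -0.    0.03] w 37.7
 cen [12.4  5.  64.7] noseB [-29.9   4.9  52.6] noseT [-29.3   4.9  78.6] tailB [54.1  5.1 50.8] rollB.z 0.0 roll 0.0096
```

>>> arm_command(
  deltas=[
    [0.008,0,0,0],
    [0.006,0,0,0],
    [0,0,0,0],
  ],
)

```text
t: 8.55
ee_pos: [533.4, -173.3, 78.6]
orientation: [2.227, 0.054, -2.186]
ft_force: [-0.2, 0.5, -1.8]
width: 37.3
```

```bash
python3 -c "
from h import *
st()"
```

```text
t 8.55 TCP unit [12.3  4.9 66.6] jaw -87.77 pitch -0.0211 F unit [-0.2  0.5 -1.8] M [0.04 0.   0.01] w 37.3
 cen [12.6  5.  49.5] noseB [-29.6   4.9  37.4] noseT [-29.1   4.9  63.4] tailB [54.4  5.1 35.6] rollB.z 0.0 roll 0.0096
```

>>> arm_command(
  deltas=[
    [0.002,0.0006,0,0],
    [0.002,0,0,0],
    [0.002,0,0,0],
    [0,0,0,0],
  ],
)

```text
t: 8.95
ee_pos: [533.2, -173.7, 71.5]
orientation: [2.226, 0.054, -2.187]
ft_force: [-0.0, 0.6, -2.1]
width: 37.3
```

```bash
python3 -c "
from h import *
st()"
```

```text
t 8.95 TCP unit [12.1  4.4 59.5] jaw -87.78 pitch -0.0221 F unit [ 0.   0.6 -2.1] M [0.08 0.05 0.03] w 37.3
 cen [12.4  4.6 42.4] noseB [-29.9   4.5  30.3] noseT [-29.3   4.5  56.3] tailB [54.1  4.7 28.5] rollB.z 0.0 roll 0.01
```

>>> arm_command(
  deltas=[
    [0.002,0,0,0],
    [0.002,0,0,0],
    [0,0,0,0],
  ],
)

```text
t: 9.25
ee_pos: [533.5, -173.7, 67.4]
orientation: [2.227, 0.054, -2.187]
ft_force: [-0.4, 0.2, -1.9]
width: 37.5
```

```bash
python3 -c "
from h import *
st()
im=ctrl.get_image('side'); cv2.imwrite('pics/s5.png',enh(im,(235,145,315,215),8))"
```

```text
t 9.25 TCP unit [12.4  4.4 55.4] jaw -87.77 pitch -0.0216 F unit [-0.4  0.2 -1.9] M [0.   0.02 0.05] w 37.5
 cen [12.7  4.6 38.3] noseB [-29.6   4.5  26.2] noseT [-29.    4.5  52.2] tailB [54.4  4.7 24.4] rollB.z 0.0 roll 0.0098
```

View pics/s5.png

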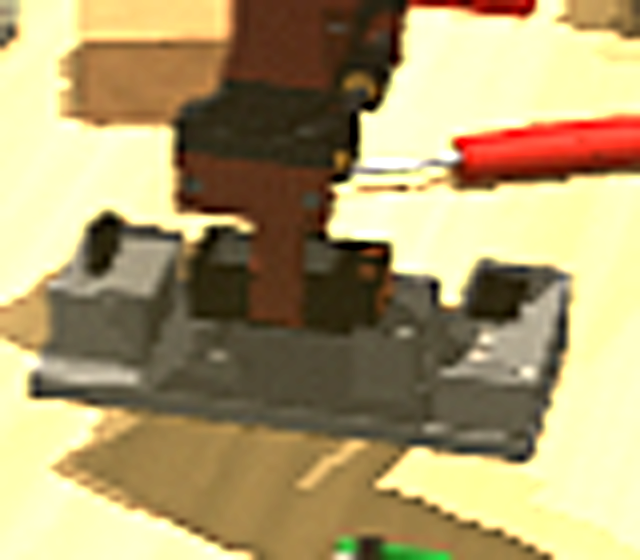

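>>> arm_command(
  deltas=[
    [0.003,0,0,0],
    [0.003,0,0,0],
    [0.003,0,0,0],
    [0,0,0,0],
  ],
)

```text
t: 9.7
ee_pos: [533.8, -173.7, 57.8]
orientation: [2.227, 0.054, -2.186]
ft_force: [-0.5, 1.0, -2.1]
width: 38.0
```

```bash
python3 -c "
from h import *
st()"
```

```text
t 9.70 TCP unit [12.7  4.5 45.8] jaw -87.77 pitch -0.0212 F unit [-0.5  1.  -2.1] M [ 0.06 -0.02 -0.03] w 38.0
 cen [13.   4.6 28.8] noseB [-29.3   4.5  16.6] noseT [-28.7   4.5  42.6] tailB [54.7  4.7 14.9] rollB.z 0.0 roll 0.0097
```

>>> arm_command(
  deltas=[
    [0,-0.001,0,0],
    [0,0,0,0],
  ],
)

```text
t: 9.9
ee_pos: [533.8, -172.7, 57.7]
orientation: [2.227, 0.054, -2.186]
ft_force: [0.1, 0.2, -1.8]
width: 38.2
```

```bash
python3 -c "
from h import *
st()"
```

```text
t 9.90 TCP unit [12.7  5.4 45.7] jaw -87.77 pitch -0.0214 F unit [ 0.1  0.2 -1.8] M [-0.04  0.02 -0.04] w 38.2
 cen [13.   5.6 28.6] noseB [-29.3   5.5  16.5] noseT [-28.7   5.5  42.5] tailB [54.7  5.7 14.7] rollB.z 0.0 roll 0.0096
```

>>> arm_command(
  deltas=[
    [0,-0.001,0,0],
    [0,0,0,0],
  ],
)

```text
t: 10.1
ee_pos: [533.9, -172.6, 57.8]
orientation: [2.226, 0.053, -2.184]
ft_force: [-0.4, -1.7, -1.6]
width: 37.7
```

```bash
python3 -c "
from h import *
st()"
```

```text
t 10.10 TCP unit [12.8  5.6 45.8] jaw -87.69 pitch -0.0209 F unit [-0.4 -1.7 -1.6] M [-0.19  0.07  0.11] w 37.7
 cen [13.1  5.7 28.7] noseB [-29.2   5.6  16.6] noseT [-28.6   5.6  42.6] tailB [54.8  5.9 14.9] rollB.z 0.0 roll 0.0079
```

>>> arm_command(
  deltas=[
    [0.002,0.001,0.001,0],
    [0.001,0,0.001,0],
    [0,0,0,0],
  ],
)

```text
t: 10.4
ee_pos: [531.8, -173.3, 54.7]
orientation: [2.227, 0.053, -2.185]
ft_force: [0.4, -0.1, -1.9]
width: 38.0
```

```bash
python3 -c "
from h import *
st()"
```

```text
t 10.40 TCP unit [10.7  4.9 42.7] jaw -87.74 pitch -0.0209 F unit [ 0.4 -0.1 -1.9] M [ 0.08 -0.01  0.02] w 38.0
 cen [11.   5.1 25.6] noseB [-31.3   4.9  13.5] noseT [-30.7   4.9  39.5] tailB [52.7  5.2 11.7] rollB.z 0.0 roll 0.0086
```

>>> arm_command(
  deltas=[
    [0.001,0,0,0],
    [0,0,0,0],
  ],
)

```text
t: 10.6
ee_pos: [531.7, -173.1, 53.6]
orientation: [2.227, 0.054, -2.185]
ft_force: [0.3, -0.3, -1.5]
width: 38.0
```

```bash
python3 -c "
from h import *
st()"
```

```text
t 10.60 TCP unit [10.6  5.2 41.6] jaw -87.75 pitch -0.0210 F unit [ 0.3 -0.3 -1.5] M [-0.03  0.05  0.05] w 38.0
 cen [11.   5.3 24.5] noseB [-31.3   5.2  12.4] noseT [-30.8   5.2  38.3] tailB [52.7  5.4 10.6] rollB.z 0.0 roll 0.0089
```

>>> arm_command(
  deltas=[
    [0.001,0,0,0],
    [0,0,0,0],
  ],
)

```text
t: 10.8
ee_pos: [531.9, -173.1, 52.8]
orientation: [2.227, 0.053, -2.185]
ft_force: [-0.7, 0.2, 1.6]
width: 37.9
```

```bash
python3 -c "
from h import *
st()"
```

```text
t 10.80 TCP unit [10.8  5.1 40.8] jaw -87.74 pitch -0.0207 F unit [-0.7  0.3  1.6] M [0.01 0.17 0.01] w 37.9
 cen [11.1  5.3 23.7] noseB [-31.1   5.2  11.6] noseT [-30.6   5.2  37.6] tailB [52.9  5.4  9.8] rollB.z 0.0 roll 0.0088
```

>>> arm_command(
  deltas=[
    [0.001,0.0003,0,0],
    [0,0,0,0],
  ],
)

```text
t: 11.0
ee_pos: [531.8, -173.1, 52.5]
orientation: [2.227, 0.054, -2.185]
ft_force: [-1.4, 0.9, 2.0]
width: 37.8
```

```bash
python3 -c "
from h import *
st()"
```

```text
t 11.00 TCP unit [10.7  5.1 40.5] jaw -87.74 pitch -0.0209 F unit [-1.4  0.9  2. ] M [0.03 0.14 0.02] w 37.8
 cen [11.1  5.3 23.4] noseB [-31.2   5.2  11.3] noseT [-30.7   5.2  37.3] tailB [52.8  5.4  9.6] rollB.z 0.0 roll 0.0092
```

>>> arm_command(
  deltas=[
    [0.001,0,0,0],
    [0,0,0,0],
  ],
)

```text
t: 11.2
ee_pos: [531.8, -173.1, 52.3]
orientation: [2.227, 0.054, -2.185]
ft_force: [-1.1, 0.7, 3.8]
width: 37.6
```

```bash
python3 -c "
from h import *
st()"
```

```text
t 11.20 TCP unit [10.7  5.1 40.3] jaw -87.73 pitch -0.0207 F unit [-1.1  0.8  3.8] M [0.09 0.24 0.05] w 37.6
 cen [11.1  5.3 23.2] noseB [-31.2   5.2  11. ] noseT [-30.7   5.2  37. ] tailB [52.8  5.4  9.3] rollB.z 0.0 roll 0.0091
```

>>> arm_command(
  deltas=[
    [0.003,0,0,0],
  ],
)

```text
t: 11.3
ee_pos: [531.8, -173.1, 49.9]
orientation: [2.227, 0.054, -2.185]
ft_force: [-6.0, -0.5, 11.1]
width: 38.1
```

```bash
python3 -c "
from h import *
st()"
```

```text
t 11.30 TCP unit [10.7  5.1 37.9] jaw -87.73 pitch -0.0206 F unit [-6.  -0.3 11.1] M [-0.13  0.57 -0.03] w 38.1
 cen [11.1  5.2 20.8] noseB [-31.2   5.1   8.7] noseT [-30.7   5.1  34.7] tailB [52.8  5.4  7. ] rollB.z 0.0 roll 0.0089
```

>>> arm_command(
  deltas=[
    [0.003,0,0,0],
  ],
)

```text
t: 11.4
ee_pos: [531.6, -173.3, 47.5]
orientation: [2.227, 0.054, -2.185]
ft_force: [-4.6, -0.4, 12.1]
width: 37.7
```

```bash
python3 -c "
from h import *
st()"
```

```text
t 11.40 TCP unit [10.5  4.9 35.5] jaw -87.72 pitch -0.0209 F unit [-4.7 -0.2 12.1] M [-0.19  0.68  0.06] w 37.7
 cen [10.9  5.1 18.4] noseB [-31.4   5.    6.2] noseT [-30.9   5.   32.2] tailB [52.6  5.2  4.5] rollB.z 0.0 roll 0.0087
```

```bash
python3 -c "
from h import *
im=ctrl.get_image('side'); np.save('pics/s6.npy',im); cv2.imwrite('pics/s6.png',enh(im,(245,155,305,205),10))
st()"
```

```text
t 11.45 TCP unit [10.5  4.9 35.2] jaw -87.72 pitch -0.0209 F unit [-4.5 -0.9  9. ] M [-0.16  0.5  -0.05] w 38.0
 cen [10.8  5.  18.1] noseB [-31.4   4.9   6. ] noseT [-30.9   4.9  32. ] tailB [52.5  5.2  4.2] rollB.z 0.0 roll 0.0087
```

View pics/s6.png

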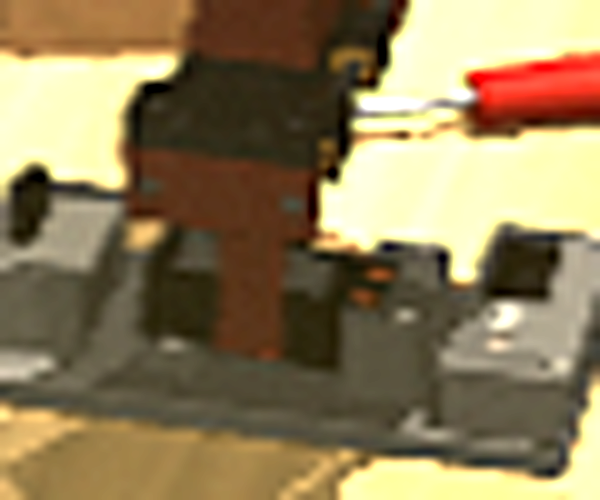

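>>> arm_command(
  deltas=[
    [0.002,0,0,0],
  ],
)

```text
t: 11.55
ee_pos: [531.5, -173.5, 45.8]
orientation: [2.226, 0.054, -2.185]
ft_force: [-2.7, 1.1, 17.7]
width: 37.8
```

```bash
python3 -c "
from h import *
st()"
```

```text
t 11.55 TCP unit [10.4  4.8 33.8] jaw -87.72 pitch -0.0210 F unit [-2.7  1.2 17.7] M [0.22 0.29 0.09] w 37.8
 cen [10.7  4.9 16.7] noseB [-31.6   4.8   4.6] noseT [-31.    4.8  30.6] tailB [52.4  5.   2.8] rollB.z 0.0 roll 0.0085
```

>>> arm_command(
  deltas=[
    [0,0,0,0],
    [0,0,0.002,0],
    [0,0,0.002,0],
  ],
)

```text
t: 11.85
ee_pos: [527.9, -173.9, 46.2]
orientation: [2.228, 0.053, -2.183]
ft_force: [-0.9, 0.5, -1.4]
width: 37.8
```

```bash
python3 -c "
from h import *
st()"
```

```text
t 11.85 TCP unit [ 6.8  4.5 34.2] jaw -87.71 pitch -0.0195 F unit [-0.9  0.6 -1.4] M [ 0.01  0.04 -0.01] w 37.8
 cen [ 7.2  4.6 17.1] noseB [-35.1   4.5   5. ] noseT [-34.6   4.5  31. ] tailB [48.9  4.7  3.3] rollB.z 0.0 roll 0.0079
```

>>> arm_command(
  deltas=[
    [0,0,0.002,0],
    [0,0,0.002,0],
  ],
)

```text
t: 12.05
ee_pos: [524.9, -174.2, 46.1]
orientation: [2.231, 0.052, -2.18]
ft_force: [3.5, 2.0, 0.5]
width: 38.0
```

```bash
python3 -c "
from h import *
st()"
```

```text
t 12.05 TCP unit [ 3.7  4.2 34.1] jaw -87.75 pitch -0.0169 F unit [3.5 1.8 0.5] M [ 0.35 -0.49 -0.09] w 38.0
 cen [ 4.1  4.4 17. ] noseB [-38.1   4.3   4.7] noseT [-37.6   4.3  30.7] tailB [45.9  4.5  3.3] rollB.z 0.0 roll 0.0074
```

```bash
python3 -c "
from h import *
im=ctrl.get_image('side'); np.save('pics/s7.npy',im); cv2.imwrite('pics/s7.png',enh(im,(245,155,305,205),12))
st()"
```

```text
t 12.10 TCP unit [ 3.4  4.3 34.1] jaw -87.75 pitch -0.0173 F unit [ 2.9  0.5 -0.1] M [ 0.19 -0.41 -0.05] w 37.7
 cen [ 3.8  4.4 17. ] noseB [-38.4   4.3   4.7] noseT [-37.9   4.3  30.7] tailB [45.6  4.5  3.3] rollB.z 0.0 roll 0.0075
```

View pics/s7.png

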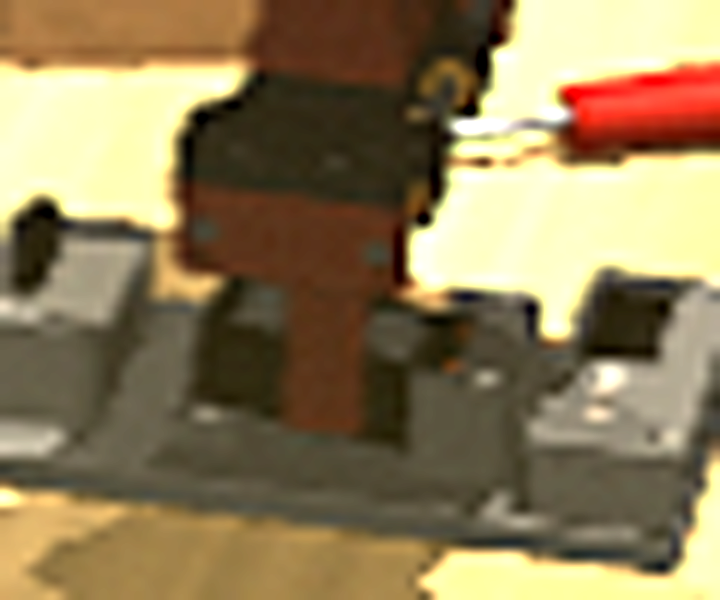

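>>> arm_command(
  deltas=[
    [0.0015,0,0,0],
  ],
)

```text
t: 12.2
ee_pos: [525.0, -174.2, 45.4]
orientation: [2.231, 0.052, -2.18]
ft_force: [-3.5, 2.7, 24.8]
width: 37.8
```

```bash
python3 -c "
from h import *
st()"
```

```text
t 12.20 TCP unit [ 3.9  4.2 33.4] jaw -87.75 pitch -0.0165 F unit [-3.4  2.8 24.8] M [ 0.46  0.86 -0.05] w 37.8
 cen [ 4.3  4.3 16.3] noseB [-37.9   4.2   4. ] noseT [-37.5   4.2  30. ] tailB [46.1  4.4  2.6] rollB.z 0.0 roll 0.0073
```

```bash
python3 - <<'E'
from h import *
n="side";box=(248,165,298,200);k=12
im=np.load("pics/s7.npy")
def box3(cx,cy,cz,pit,hd=np.radians(2.25)):
    ux=np.array([np.cos(hd),np.sin(hd),0]);b=np.array([-np.sin(hd),np.cos(hd),0])
    a=ux*np.cos(pit)+[0,0,np.sin(pit)];c=np.cross(a,b);cen=U(cx,cy,cz)
    return [cen+sx*42*a+sy*19*b+sz*13*c for sx in(-1,1) for sy in(-1,1) for sz in(-1,1)]
out=[]
for pit in (0.1,-0.1):
    e=enh(im,box,k); e=np.clip(e.astype(float)*1.3,0,255).astype(np.uint8)
    P=(proj(n,box3(3.8,4.4,17.5,pit))-[box[0],box[1]]+.5)*k-.5
    for i in range(8):
        for j in(1,2,4):
            if not i&j: cv2.line(e,tuple(np.int32(P[i])),tuple(np.int32(P[i|j])),(0,0,255),1)
    out.append(e)
o=np.vstack(out); print(o.shape); cv2.imwrite("pics/s7o.png",cv2.resize(o,None,fx=.7,fy=.7,interpolation=cv2.INTER_AREA))
E
```

```text
(840, 600, 3)
```

View pics/s7o.png

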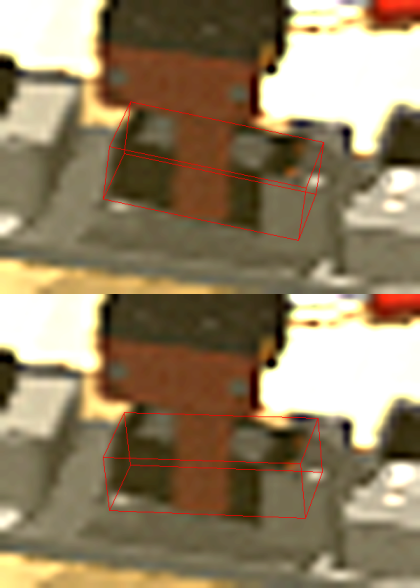

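>>> arm_command(
  deltas=[
    [-0.0003,0,0.001,0],
    [0,0,0.002,0],
  ],
)

```text
t: 12.4
ee_pos: [523.4, -174.6, 46.2]
orientation: [2.234, 0.051, -2.176]
ft_force: [3.9, 1.9, -1.1]
width: 38.4
```

```bash
python3 -c "
from h import *
st()"
```

```text
t 12.40 TCP unit [ 2.2  3.9 34.2] jaw -87.75 pitch -0.0137 F unit [ 4.   1.8 -1.1] M [ 0.3  -0.63 -0.08] w 38.4
 cen [ 2.7  4.  17.1] noseB [-39.5   3.9   4.6] noseT [-39.1   3.9  30.6] tailB [44.5  4.1  3.5] rollB.z 0.0 roll 0.0064
```

>>> arm_command(
  deltas=[
    [0.0003,-0.0008,0.002,0],
    [0.0003,0,0.002,0],
  ],
)

```text
t: 12.6
ee_pos: [520.9, -174.5, 45.9]
orientation: [2.237, 0.049, -2.171]
ft_force: [5.6, 2.0, 2.1]
width: 37.9
```

```bash
python3 -c "
from h import *
st()"
```

```text
t 12.60 TCP unit [-0.3  4.1 33.9] jaw -87.75 pitch -0.0101 F unit [5.6 1.7 2.1] M [ 0.36 -0.78 -0.07] w 37.9
 cen [ 0.2  4.2 16.8] noseB [-41.9   4.1   4.2] noseT [-41.6   4.1  30.2] tailB [42.1  4.3  3.4] rollB.z 0.0 roll 0.0049
```

>>> arm_command(
  deltas=[
    [0,-0.0003,0.002,0],
  ],
)

```text
t: 12.7
ee_pos: [519.7, -174.5, 46.1]
orientation: [2.239, 0.048, -2.169]
ft_force: [6.3, 1.5, -0.2]
width: 37.7
```

```bash
python3 -c "
from h import *
st()"
```

```text
t 12.70 TCP unit [-1.4  4.1 34.1] jaw -87.77 pitch -0.0081 F unit [ 6.3  1.3 -0.2] M [ 0.23 -0.97 -0.1 ] w 37.7
 cen [-0.9  4.2 17. ] noseB [-43.    4.1   4.3] noseT [-42.8   4.1  30.3] tailB [41.   4.3  3.7] rollB.z 0.0 roll 0.0043
```

>>> arm_command(
  deltas=[
    [0.002,0,0.001,0],
  ],
)

```text
t: 12.8
ee_pos: [519.9, -174.7, 44.8]
orientation: [2.242, 0.047, -2.166]
ft_force: [6.0, 4.7, 6.1]
width: 38.0
```

```bash
python3 -c "
from h import *
st()"
```

```text
t 12.80 TCP unit [-1.3  4.  32.8] jaw -87.80 pitch -0.0055 F unit [6.1 4.5 6.1] M [ 0.68 -0.66 -0.16] w 38.0
 cen [-0.7  4.  15.7] noseB [-42.8   4.    2.9] noseT [-42.6   4.   28.9] tailB [41.2  4.1  2.5] rollB.z 0.0 roll 0.0038
```

>>> arm_command(
  deltas=[
    [0.0005,-0.001,0.001,0],
  ],
)

```text
t: 12.9
ee_pos: [519.9, -174.2, 44.8]
orientation: [2.244, 0.046, -2.163]
ft_force: [5.0, -3.5, 2.2]
width: 37.7
```

```bash
python3 -c "
from h import *
st()"
```

```text
t 12.90 TCP unit [-1.2  4.4 32.8] jaw -87.78 pitch -0.0032 F unit [ 4.9 -3.7  2.2] M [-0.55 -0.63  0.05] w 37.7
 cen [-0.6  4.5 15.7] noseB [-42.6   4.4   2.8] noseT [-42.5   4.4  28.8] tailB [41.4  4.5  2.6] rollB.z 0.0 roll 0.0026
```

>>> arm_command(
  deltas=[
    [0.002,-0.0005,0.001,0],
  ],
)

```text
t: 13.0
ee_pos: [520.2, -174.2, 43.6]
orientation: [2.246, 0.045, -2.159]
ft_force: [6.2, 0.1, 7.8]
width: 37.6
```

```bash
python3 -c "
from h import *
st()"
```

```text
t 13.00 TCP unit [-0.9  4.4 31.6] jaw -87.78 pitch -0.0005 F unit [ 6.2 -0.2  7.8] M [ 0.14 -0.65 -0.07] w 37.6
 cen [-0.3  4.5 14.5] noseB [-42.3   4.4   1.5] noseT [-42.3   4.4  27.5] tailB [41.7  4.5  1.5] rollB.z 0.0 roll 0.0015
```

>>> arm_command(
  deltas=[
    [0.002,0,0.002,0],
  ],
)

```text
t: 13.1
ee_pos: [520.0, -174.5, 42.4]
orientation: [2.25, 0.043, -2.155]
ft_force: [7.6, 4.9, 7.3]
width: 37.8
```

```bash
python3 -c "
from h import *
st()"
```

```text
t 13.10 TCP unit [-1.1  4.1 30.4] jaw -87.82 pitch 0.0032 F unit [7.8 4.6 7.3] M [ 0.83 -1.05 -0.23] w 37.8
 cen [-0.4  4.1 13.3] noseB [-42.3   4.1   0.2] noseT [-42.4   4.1  26.2] tailB [41.7  4.2  0.5] rollB.z 0.0 roll 0.0006
```

>>> arm_command(
  deltas=[
    [0.002,0,0.001,0],
  ],
)

```text
t: 13.2
ee_pos: [520.2, -174.5, 41.1]
orientation: [2.253, 0.042, -2.152]
ft_force: [3.9, 3.5, 6.7]
width: 37.9
```

```bash
python3 -c "
from h import *
st()
im=ctrl.get_image('side'); np.save('pics/s8.npy',im); cv2.imwrite('pics/s8.png',enh(im,(245,155,305,205),12))"
```

```text
t 13.20 TCP unit [-1.   4.1 29.1] jaw -87.86 pitch 0.0055 F unit [4.  3.4 6.7] M [ 0.67 -0.53 -0.12] w 37.9
 cen [-0.2  4.1 12. ] noseB [-42.1   4.1  -1.2] noseT [-42.3   4.1  24.8] tailB [41.9  4.1 -0.7] rollB.z 0.0 roll 0.0003
```

View pics/s8.png

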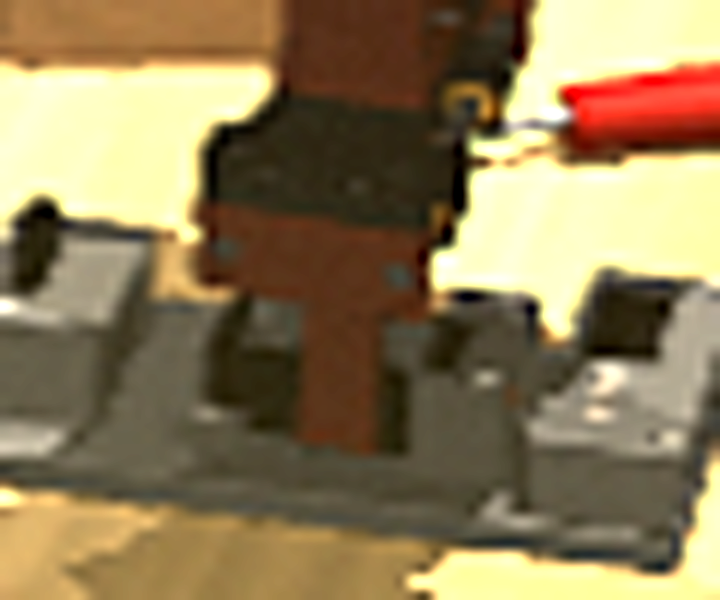

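>>> arm_command(
  deltas=[
    [0.0015,-0.0003,0.001,0],
  ],
)

```text
t: 13.35
ee_pos: [520.3, -174.4, 40.1]
orientation: [2.255, 0.042, -2.15]
ft_force: [3.6, -0.0, 7.3]
width: 38.0
```

```bash
python3 -c "
from h import *
st()"
```

```text
t 13.35 TCP unit [-0.8  4.2 28.1] jaw -87.87 pitch 0.0079 F unit [ 3.6 -0.2  7.3] M [ 0.09 -0.52 -0.06] w 38.0
 cen [ 0.   4.2 11.1] noseB [-41.9   4.2  -2.3] noseT [-42.1   4.2  23.7] tailB [42.1  4.2 -1.6] rollB.z 0.0 roll -0.0003
```

>>> arm_command(
  deltas=[
    [0.0015,0,0.001,0],
  ],
)

```text
t: 13.45
ee_pos: [520.4, -174.5, 39.4]
orientation: [2.257, 0.041, -2.147]
ft_force: [0.7, 4.4, 21.2]
width: 37.9
```

```bash
python3 -c "
from h import *
st()
im=ctrl.get_image('side'); np.save('pics/s9.npy',im); cv2.imwrite('pics/s9.png',enh(im,(245,165,300,205),13))"
```

```text
t 13.45 TCP unit [-0.7  4.2 27.4] jaw -87.89 pitch 0.0099 F unit [ 0.9  4.3 21.2] M [ 0.88  0.1  -0.06] w 37.9
 cen [ 0.1  4.1 10.3] noseB [-41.7   4.1  -3.1] noseT [-42.    4.1  22.9] tailB [42.2  4.2 -2.2] rollB.z 0.0 roll -0.0007
```

View pics/s9.png

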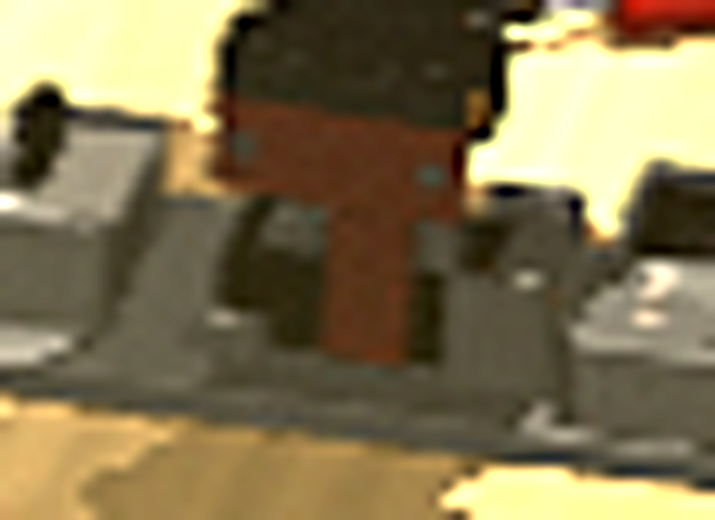

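```bash
python3 - <<'E'
from h import *
n="side";box=(248,168,298,200);k=12
im=np.load("pics/s9.npy")
def box3(cx,cy,cz,pit,hd=np.radians(2.2)):
    ux=np.array([np.cos(hd),np.sin(hd),0]);b=np.array([-np.sin(hd),np.cos(hd),0])
    a=ux*np.cos(pit)+[0,0,np.sin(pit)];c=np.cross(a,b);cen=U(cx,cy,cz)
    return [cen+sx*42*a+sy*19*b+sz*13*c for sx in(-1,1) for sy in(-1,1) for sz in(-1,1)]
out=[]
for pit,z in ((0,13),(.12,18)):
    e=enh(im,box,k); e=np.clip(e.astype(float)*1.4,0,255).astype(np.uint8)
    P=(proj(n,box3(0.1,4.3,z,pit))-[box[0],box[1]]+.5)*k-.5
    for i in range(8):
        for j in(1,2,4):
            if not i&j: cv2.line(e,tuple(np.int32(P[i])),tuple(np.int32(P[i|j])),(0,0,255),1)
    out.append(e)
o=np.vstack(out); cv2.imwrite("pics/s9o.png",cv2.resize(o,None,fx=.75,fy=.75,interpolation=cv2.INTER_AREA))
E
```

```text
(no output)
```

View pics/s9o.png

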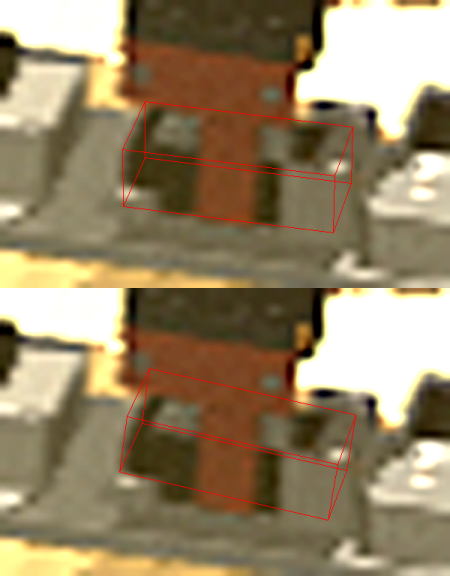

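>>> arm_command(
  deltas=[
    [0,0,0,0],
    [0,0,0,0],
  ],
)

```text
t: 13.7
ee_pos: [520.7, -174.4, 39.6]
orientation: [2.258, 0.04, -2.146]
ft_force: [4.7, 0.6, -1.7]
width: 37.6
```

```bash
python3 -c "
from h import *
st()"
```

```text
t 13.70 TCP unit [-0.4  4.2 27.6] jaw -87.90 pitch 0.0110 F unit [ 4.7  0.4 -1.7] M [ 0.09 -0.7  -0.07] w 37.6
 cen [ 0.4  4.2 10.5] noseB [-41.4   4.2  -2.9] noseT [-41.7   4.2  23.1] tailB [42.6  4.2 -2. ] rollB.z 0.0 roll -0.0009
```

>>> arm_command(
  deltas=[
    [0,0,0,0],
    [0,0,0,0],
    [0,0,0,0],
    [0,0,0,0],
  ],
  hand=0.065,
)

```text
t: 14.1
ee_pos: [516.0, -173.4, 37.7]
orientation: [2.25, 0.044, -2.158]
ft_force: [0.3, 1.3, 1.2]
width: 63.6
```

>>> arm_command(
  deltas=[
    [-0.005,0,0,0],
    [-0.02,0,0,0],
    [-0.03,0,0,0],
    [-0.03,0,0,0],
    [-0.03,0,0,0],
    [-0.02,0,0,0],
    [0,0,0,0],
  ],
)

```text
t: 14.8
ee_pos: [507.8, -173.4, 177.5]
orientation: [2.244, 0.046, -2.165]
ft_force: [1.1, -0.6, -1.1]
width: 64.9
```

```bash
python3 -c "
from h import *
st()
im=ctrl.get_image('side'); np.save('pics/s10.npy',im); cv2.imwrite('pics/s10.png',enh(im,(240,160,310,210),10))"
```

```text
t 14.80 TCP unit [-13.3   5.7 165.5] jaw -87.87 pitch -0.0042 F unit [ 1.1 -0.6 -1.1] M [ 0.04  0.02 -0.03] w 64.9
 cen [-12.7   5.7 148.4] noseB [-54.7   5.7 135.6] noseT [-54.6   5.7 161.6] tailB [ 29.3   5.8 135.2] rollB.z 0.0 roll 0.0042
```

View pics/s10.png

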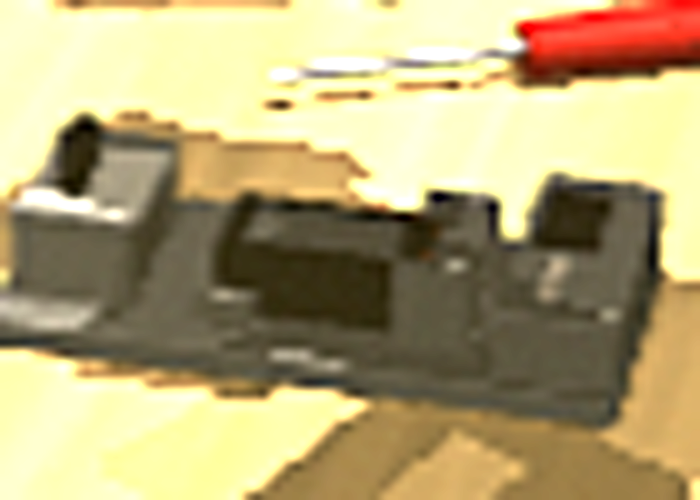

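```bash
python3 - <<'E'
from h import *
n="side";box=(248,168,298,200);k=12
im=np.load("pics/s10.npy")
def box3(cx,cy,cz,pit,hd=np.radians(2.1)):
    ux=np.array([np.cos(hd),np.sin(hd),0]);b=np.array([-np.sin(hd),np.cos(hd),0])
    a=ux*np.cos(pit)+[0,0,np.sin(pit)];c=np.cross(a,b);cen=U(cx,cy,cz)
    return [cen+sx*42*a+sy*19*b+sz*13*c for sx in(-1,1) for sy in(-1,1) for sz in(-1,1)]
out=[]
for pit,z in ((0,13),(.12,18)):
    e=enh(im,box,k); e=np.clip(e.astype(float)*1.4,0,255).astype(np.uint8); 
    P=(proj(n,box3(1.5,4.5,z,pit))-[box[0],box[1]]+.5)*k-.5
    for i in range(8):
        for j in(1,2,4):
            if not i&j: cv2.line(e,tuple(np.int32(P[i])),tuple(np.int32(P[i|j])),(0,0,255),1)
    out.append(e)
o=np.vstack(out); cv2.imwrite("pics/s10o.png",cv2.resize(o,None,fx=.75,fy=.75,interpolation=cv2.INTER_AREA))
plan(U(120,0,140),-87.9)
im=ctrl.get_image("top"); cv2.imwrite("pics/t10.png",enh(im,(315,155,375,240),7))
E
```

```text
t 14.8 pos [ 507.2 -173.2  176.2] jaw -87.86 F [ 0.2  0.3 -0.9] w 64.7 tilt [0.0341 0.0061]
yaw needed 0.0006 tool delta mm (axes as now) [  28.79    6.12 -132.94]
```

View pics/s10o.png

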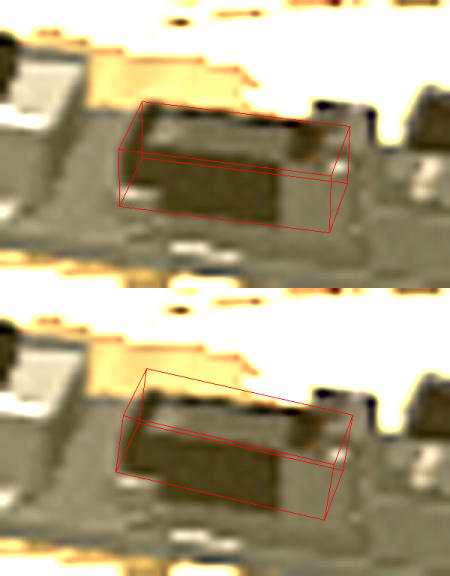

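>>> arm_command(
  deltas=[
    [0,0.002,-0.035,0],
    [0,0.002,-0.035,0],
    [0,0.002,-0.035,0],
    [0,0,-0.028,0],
    [0,0,0,0],
    [0,0,0,0],
  ],
  hand=0.0,
)

```text
t: 15.5
ee_pos: [637.3, -172.1, 167.0]
orientation: [2.225, 0.053, -2.193]
ft_force: [-0.9, -0.4, 0.2]
width: 20.4
```

```bash
python3 - <<'E'
from h import *
plan(U(121,0,90),-87.9); st()
E
```

```text
t 15.5 pos [ 637.3 -172.1  167. ] jaw -87.91 F [-0.9 -0.4  0.2] w 20.4 tilt [0.0145 0.0122]
yaw needed -0.0002 tool delta mm (axes as now) [65.05  3.05 -3.85]
t 15.50 TCP unit [116.2   2.3 155. ] jaw -87.91 pitch -0.0251 F unit [-0.9 -0.4  0.2] M [ 0.04 -0.03 -0.06] w 20.4
 cen [116.4   2.5 137.9] noseB [ 74.1   2.5 126. ] noseT [ 74.8   2.5 152. ] tailB [158.1   2.5 123.9] rollB.z 0.0 roll 0.0116
```

>>> arm_command(
  deltas=[
    [0.015,0.003,-0.005,0],
    [0.02,0,-0.002,0],
    [0.02,0,0,0],
    [0.005,0,0,0],
    [0,0,0,0],
  ],
)

```text
t: 16.0
ee_pos: [639.2, -174.3, 98.9]
orientation: [2.217, 0.054, -2.204]
ft_force: [-0.1, 0.2, 0.9]
width: 0.5
```

```bash
python3 - <<'E'
from h import *
plan(U(121,0,63),-87.9); st()
im=ctrl.get_image('side'); cv2.imwrite('pics/s11.png',enh(im,(230,150,300,210),10))
E
```

```text
t 16.0 pos [ 639.2 -174.3   98.9] jaw -88.00 F [-0.1  0.2  0.9] w 0.5 tilt [0.0056 0.0144]
yaw needed -0.0018 tool delta mm (axes as now) [23.91  0.34 -2.9 ]
t 16.00 TCP unit [118.    0.   86.9] jaw -88.00 pitch -0.0339 F unit [-0.1  0.2  0.9] M [-0.01 -0.02 -0.01] w 0.5
 cen [118.1   0.3  69.8] noseB [75.6  0.3 58.2] noseT [76.5  0.3 84.2] tailB [159.6   0.2  55.4] rollB.z 0.0 roll 0.0142
```

View pics/s11.png

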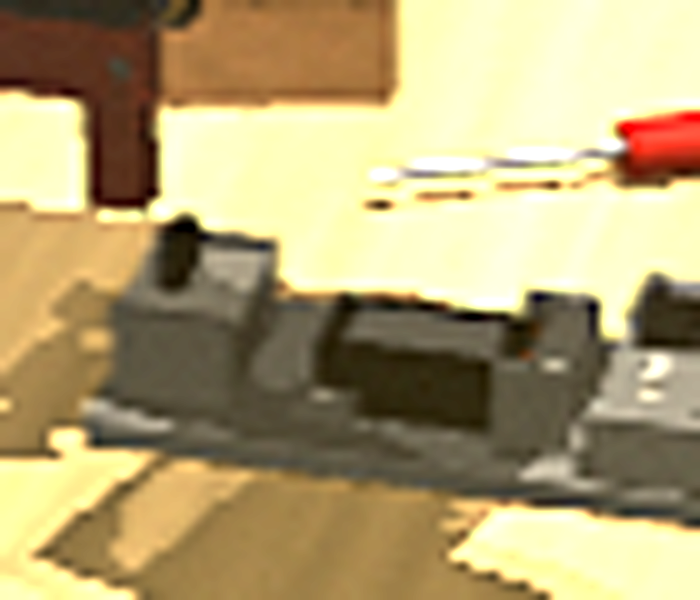

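>>> arm_command(
  deltas=[
    [0.005,0,-0.004,0],
    [0.01,0,-0.001,0],
    [0.005,0,0,0],
    [0,0,0,0],
  ],
)

```text
t: 16.45
ee_pos: [645.8, -174.4, 79.9]
orientation: [2.221, 0.053, -2.2]
ft_force: [0.5, -0.1, -1.0]
width: 0.6
```

```bash
python3 - <<'E'
from h import *
plan(U(121,0,63),-87.9); st()
E
```

```text
t 16.4 pos [ 645.8 -174.4   79.9] jaw -88.02 F [ 0.5 -0.1 -1. ] w 0.6 tilt [0.0093 0.0133]
yaw needed -0.0020 tool delta mm (axes as now) [ 4.91 -0.29  3.61]
t 16.45 TCP unit [124.6  -0.4  67.9] jaw -88.02 pitch -0.0302 F unit [ 0.5 -0.1 -1. ] M [ 0.02 -0.01  0.04] w 0.6
 cen [ 1.247e+02 -1.000e-01  5.080e+01] noseB [82.4 -0.1 39.1] noseT [83.1 -0.1 65.1] tailB [166.3  -0.2  36.6] rollB.z 0.0 roll 0.013
```

>>> arm_command(
  deltas=[
    [0.004,0,0,0],
    [0,0,0.003,0],
    [0,0,0.003,0],
    [0,0,0,0],
  ],
)

```text
t: 16.85
ee_pos: [639.5, -174.5, 75.9]
orientation: [2.221, 0.053, -2.199]
ft_force: [-1.3, 0.1, -0.4]
width: 0.6
```

```bash
python3 - <<'E'
from h import *
st()
E
```

```text
t 16.85 TCP unit [118.3  -0.3  63.9] jaw -88.00 pitch -0.0298 F unit [-1.3  0.2 -0.4] M [-0.   -0.05  0.03] w 0.6
 cen [118.5  -0.   46.8] noseB [76.1  0.  35.1] noseT [76.9  0.  61.1] tailB [ 1.601e+02 -1.000e-01  3.260e+01] rollB.z 0.0 roll 0.0128
```

>>> arm_command(
  deltas=[
    [0,0,0.003,0],
    [0,0,0.003,0],
    [0,0,0.003,0],
  ],
)

```text
t: 17.15
ee_pos: [631.3, -175.0, 76.6]
orientation: [2.225, 0.052, -2.195]
ft_force: [2.0, 0.6, -1.9]
width: 0.8
```

```bash
python3 - <<'E'
from h import *
st()
E
```

```text
t 17.15 TCP unit [110.   -0.4  64.6] jaw -88.01 pitch -0.0266 F unit [ 2.1  0.6 -1.9] M [ 0.   -0.31  0.  ] w 0.8
 cen [110.3  -0.2  47.5] noseB [67.9 -0.1 35.6] noseT [68.6 -0.1 61.6] tailB [151.9  -0.3  33.4] rollB.z 0.0 roll 0.0121
```

>>> arm_command(
  deltas=[
    [0.0005,0,0.004,0],
    [0,0,0.004,0],
    [0,0,0.004,0],
    [0,0,0.004,0],
  ],
)

```text
t: 17.55
ee_pos: [615.1, -175.5, 76.5]
orientation: [2.227, 0.051, -2.192]
ft_force: [2.8, 1.8, -0.4]
width: 0.5
```

```bash
python3 - <<'E'
from h import *
st()
E
```

```text
t 17.55 TCP unit [93.9 -0.3 64.5] jaw -88.02 pitch -0.0239 F unit [ 2.9  1.7 -0.4] M [ 0.17 -0.35 -0.06] w 0.5
 cen [94.1 -0.1 47.4] noseB [51.8 -0.1 35.4] noseT [52.5 -0.1 61.4] tailB [135.8  -0.2  33.4] rollB.z 0.0 roll 0.0117
```

>>> arm_command(
  deltas=[
    [0.0005,0,0.004,0],
    [0,0,0.004,0],
    [0,0,0.004,0],
  ],
)

```text
t: 17.85
ee_pos: [602.3, -176.0, 76.2]
orientation: [2.228, 0.051, -2.191]
ft_force: [2.7, 0.6, 0.9]
width: 0.6
```

```bash
python3 - <<'E'
from h import *
st()
im=ctrl.get_image('side'); cv2.imwrite('pics/s12.png',enh(im,(230,150,300,210),10))
E
```

```text
t 17.85 TCP unit [81.1 -0.4 64.2] jaw -88.02 pitch -0.0231 F unit [2.7 0.5 0.9] M [ 0.21 -0.3  -0.03] w 0.6
 cen [81.4 -0.2 47.1] noseB [39.1 -0.1 35. ] noseT [39.7 -0.1 61. ] tailB [123.1  -0.3  33.1] rollB.z 0.0 roll 0.0116
```

View pics/s12.png

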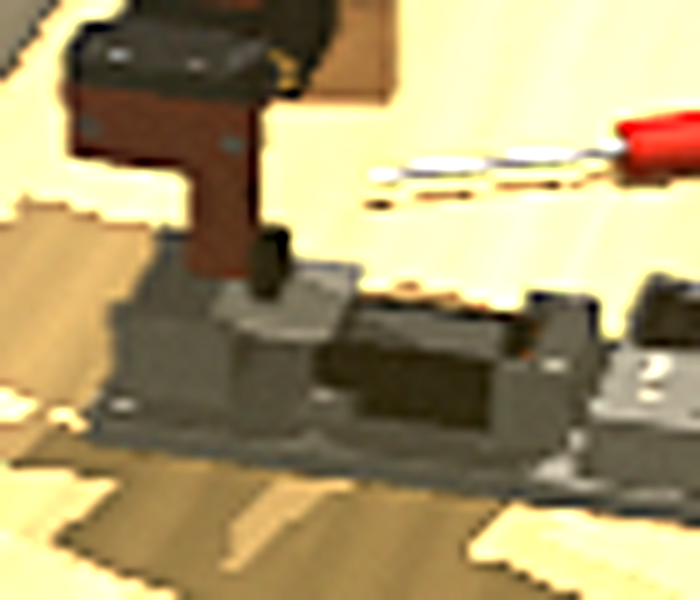

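The keeper plate (crop (300,300)) is sliding on with about 3 N, and its edge is now reaching the pack's tail. I'll continue in small steps to the stop.

>>> arm_command(
  deltas=[
    [0,0,0.002,0],
    [0,0,0.002,0],
  ],
)

```text
t: 18.1
ee_pos: [597.3, -176.1, 76.1]
orientation: [2.228, 0.051, -2.192]
ft_force: [2.0, 1.2, 0.0]
width: 0.4
```

```bash
python3 - <<'E'
from h import *
st()
E
```

```text
t 18.10 TCP unit [76.  -0.3 64.1] jaw -88.03 pitch -0.0239 F unit [2.1 1.2 0. ] M [ 0.21 -0.34 -0.07] w 0.4
 cen [76.3 -0.1 47. ] noseB [34. -0. 35.] noseT [34.6 -0.  61. ] tailB [118.   -0.2  33. ] rollB.z 0.0 roll 0.0118
```

>>> arm_command(
  deltas=[
    [0,0,0.002,0],
    [0,0,0.002,0],
  ],
)

```text
t: 18.3
ee_pos: [594.5, -176.3, 76.3]
orientation: [2.231, 0.05, -2.189]
ft_force: [10.4, 3.6, -4.9]
width: 0.3
```

```bash
python3 - <<'E'
from h import *
st()
E
```

```text
t 18.30 TCP unit [73.2 -0.4 64.3] jaw -88.06 pitch -0.0206 F unit [10.5  3.2 -4.9] M [ 0.59 -1.83 -0.07] w 0.3
 cen [73.5 -0.2 47.2] noseB [31.3 -0.1 35.1] noseT [31.8 -0.1 61.1] tailB [115.3  -0.3  33.4] rollB.z 0.0 roll 0.0114
```

>>> arm_command(
  deltas=[
    [0,0,0.002,0],
    [0,0,0.001,0],
  ],
)

```text
t: 18.5
ee_pos: [594.5, -176.3, 76.5]
orientation: [2.239, 0.049, -2.181]
ft_force: [4.2, 0.9, -2.6]
width: 0.2
```

```bash
python3 - <<'E'
from h import *
st()
E
```

```text
t 18.50 TCP unit [73.2 -0.4 64.5] jaw -88.09 pitch -0.0135 F unit [ 4.2  0.8 -2.6] M [ 0.21 -0.7  -0.06] w 0.2
 cen [73.7 -0.2 47.4] noseB [31.5 -0.1 34.9] noseT [31.9 -0.1 60.9] tailB [115.5  -0.4  33.8] rollB.z 0.0 roll 0.0104
```

The keeper stopped hard at TCP x = 73.2. I expected 58 + 5 + 10 = 73, so it is home. I'll back off, rise and check.

>>> arm_command(
  deltas=[
    [0,0,-0.004,0],
    [0,0,-0.006,0],
    [-0.01,0,0,0],
    [-0.03,0,-0.01,0],
    [-0.04,0,-0.02,0],
    [-0.04,0,-0.03,0],
    [-0.03,0.04,0,0],
    [0,0.04,0,0],
    [0,0.04,0,0],
    [0,0,0,0],
  ],
)

```text
t: 19.5
ee_pos: [664.6, -297.8, 235.9]
orientation: [2.225, 0.053, -2.188]
ft_force: [-0.5, -0.9, 0.2]
width: 0.5
```

```bash
python3 - <<'E'
from h import *
st()
im=ctrl.get_image('side'); np.save('pics/s13.npy',im); a=enh(im,(235,160,310,210),9)
im=ctrl.get_image('top'); cv2.imwrite('pics/t13.png',enh(im,(300,150,380,245),6)); cv2.imwrite('pics/s13.png',a)
E
```

```text
t 19.50 TCP unit [ 138.8 -124.4  223.9] jaw -87.82 pitch -0.0231 F unit [-0.5 -0.9  0.2] M [-0.01 -0.02 -0.01] w 0.5
 cen [ 139.1 -124.3  206.8] noseB [  96.8 -124.3  194.7] noseT [  97.4 -124.3  220.7] tailB [ 180.8 -124.2  192.8] rollB.z 0.0 roll 0.0094
```

View pics/s13.png

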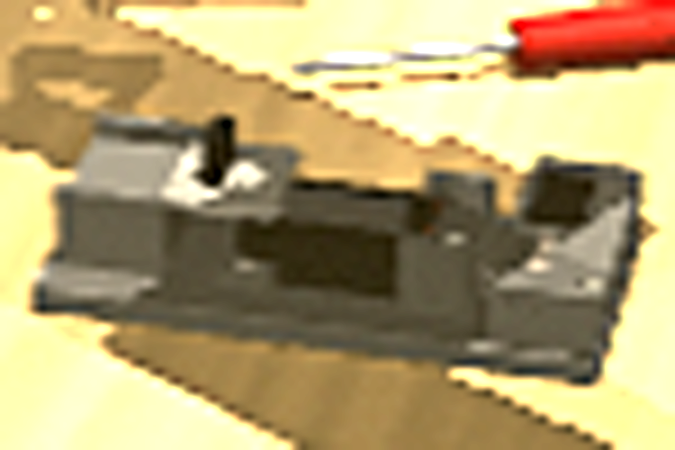

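View pics/t13.png

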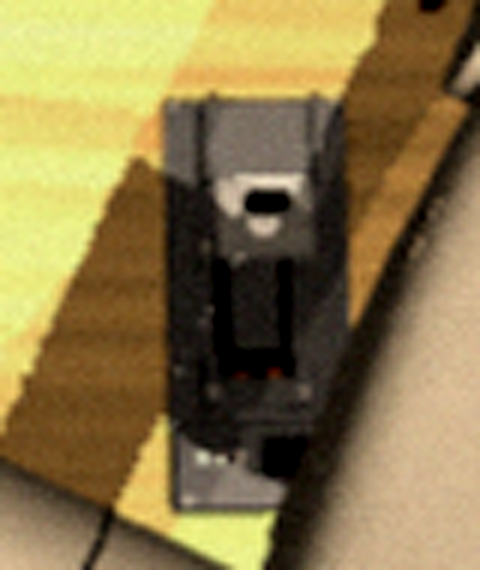

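```bash
python3 - <<'E'
from h import *
def tu(p): d=p-O; c,s=np.cos(H),np.sin(H); return (c*d[0]+s*d[1],-s*d[0]+c*d[1])
for z in(54,64): print("tab now",tu(ray("top",uv([[268,203]],300,150,6),z)[0]))
print("tab before",[tu(ray("top",uv([[167,82]],322,160,7.5),z)[0]) for z in (54,64)])
ctrl.close_job()
E
```

```text
tab now (np.float64(56.442606403970075), np.float64(-2.0205584134034713))
tab now (np.float64(54.92550121299724), np.float64(-0.7292529341516174))
tab before [(np.float64(98.33133494820017), np.float64(-2.126544378896586)), (np.float64(96.51470544829247), np.float64(-0.8344810496413428))]
the job is handed in; nothing more can be done
```

The long pack is in the bay with its contact end under the lip, and the keeper is slid over its tail to the stop. I handed the job in at about 19.6 s of the 72 s; no verdict was reported.

**How it went:**
- I gripped the pack across its middle. I felt the carrier's cheek about 4.6 mm to +y, where the camera gave 4.4 mm.
- The moves allow no tilt of the tool, so I tilted the pack by pressing its tail lightly on the tail wall. I then slid the contact end under the lip against the spring plate, with up to about 8 N along x, and rocked the tail down.
- The highest force I read at the wrist was about 25 N, against the 45 N limit between pack and unit.
- I closed the fingers and pushed the keeper tab with about 3 N until it stopped hard.

**Last checks:**
- **Pack:** in the side view the outline of a flat pack on the bay floor fits to about half a pixel, and a pack tilted on the wall does not. I made this check before sliding the keeper, and the keeper then passed freely over the pack.
- **Keeper:** the tool stopped at x = 73.2 mm, where 73 was expected. In the top view the tab moved about 41.7 mm of the 42 mm. Its absolute position read 1.5 to 3 mm low both before and after, which is camera offset.
- **Clear of everything:** the arm is raised away with forces near zero. I steered clear of the short pack and the other things, but made no separate measurement of them at the end.

**What disagreed:**
- The pack slipped about 2.5 mm up in the grip while it was being tilted, so late heights worked out from the tool were off. I relied on force and the picture there.
- The measured moment about y did not fit a simple tail contact, so I did not use it.

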